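Tip a flush microscope window out of its pocket and stand it to dry

TASK

The round metal-rimmed glass window lies sunk in its grey storage cup with no edge to hold. Tip it up by pressing down the side that hangs over the deep well (opposite the thumb scoop) so that its other edge rises, take it by the raised edge, and stand it upright on edge in the slot of the wooden drying stand. Set it down gently without letting it fall, do not let it touch the bench, and leave the bottle, the jar and the screwdriver where they are.

Things in the scene. Friction and masses are not known exactly. Their poses are not given: they have to be found in the camera images.
- window: Loose round glass window with an aluminium rim: a plain disc 60 mm in diameter and 8 mm thick, about 45 g. Origin at the middle of the disc, half way through its thickness; z is the disc's axis (upwards at the start; either face is as good).
- cup: Fixed grey plastic storage cup, 34 mm high. Origin on the bench, z up; -x faces roughly towards the robot. Its round pocket is 68 mm across, centred at x = -3 mm, y = 0, wall 7 mm. The level disc in it has its upper face 33 mm above the bench, 1 mm below the cup's top, and its centre at x = -4 to -2 mm. The cup ends at x = -64 and +38 mm.
- cup_ridge (a point): Edge on which the disc tips: the +x edge of a ridge across the pocket (x -7 to 0 mm in the cup's frame, along y), at the cup's x = 0, y = 0, 25 mm above the bench. Two ledges of that height on the -x side (x -27 to -7 mm, |y| 20 to 31 mm) also carry the disc.
- cup_press (a point): Upper face of the level disc over the deep well: cup x = 16 mm, y = 0, 33 mm up. The well's floor is 5 mm above the bench, its wall at x = 31 mm. Press down some 10 mm here and the disc turns on the ridge; its low edge slides to the well's floor and wall and it stays leaning by itself at about 40 degrees, low edge towards +x, the other edge about 15 mm above the cup's top.
- cup_scoop (a point): Outer end of the thumb scoop, cup x = -50 mm, y = 0, 34 mm above the bench. The scoop is 41 mm wide (y); its floor slopes down at 37 degrees from here to 11 mm above the bench at x = -20 mm. It has room for one finger under the raised edge, coming from the -x side along the leaning disc or steeper, up to 16 mm past the edge; closing pads turn the loose disc to them.
- stand: Fixed light wooden drying stand 60 x 100 x 38 mm with one slot on its top. Origin at the centre of its underside, on the bench; z up, the slot runs along y. The slot is 12.5 mm wide (x), 68 mm long (y), its floor 12 mm above the bench; a flared strip on each side widens its mouth to about 23 mm at 46 mm above the bench. A disc standing in it has its axis along the stand's x and its centre 42 mm above the bench.
- stand_slot (a point): Middle of the slot's floor, 12 mm above the bench; axes as the stand.
- bottle: Bystander: upright clear bottle with a white cap, 44 mm in diameter, 105 mm tall; origin at the centre of its underside.
- jar: Bystander: low amber jar with a white lid, 46 mm in diameter, 35 mm tall; origin at the centre of its underside.
- driver: Bystander: screwdriver 150 mm long lying along its own x, about 25 mm thick at the grip; origin near its middle.
There are look-alikes about, which are no part of the job. What is meant by the window is not green, and is the larger of those in its own colour. Of the things that look like the cup, take the one that is farthest to the robot's right at the start.

How it is judged (in metres and radians):
On the way, in this order (a step that is already met when the one before it is completed fails the run):
1. the window is tipped in its pocket, one edge raised (angle between window's own z axis and vertical above 0.4 rad and horizontal distance between window and cup below 0.025 m and height (world z) of window below 0.045 m), for 0.2 s.
2. the window is lifted clear of the cup (height (world z) of window above 0.07 m and contact force between the fingers and window above 0.5 N), for 0.1 s.
At the end, for the whole second after the job is handed in: The window stands on edge in the stand's slot, down on its floor (centre 37 to 45 mm above the stand's underside, within 10 mm of the slot's middle in x and y), its axis within 0.35 rad of the stand's x, released and at rest (angle between the z axis of window and the x axis of stand, either way round below 0.35 rad and x of window in the frame of stand between -0.01 and 0.01 m and y of window in the frame of stand between -0.01 and 0.01 m and z of window in the frame of stand between 0.037 and 0.045 m and linear speed of window below 0.02 m/s); the robot touches nothing.
It fails at once if the window touches the bench (contact force between window and table above 0.1 N).
It fails at once if the window is let fall (faster than 0.6 m/s with no finger on it) (linear speed of window above 0.6 m/s and contact force between the fingers and window below 0.01 N).
It fails at once if the bottle is moved more than 30 mm (distance of bottle from where it was at the start of the episode above 0.03 m).
It fails at once if the jar is moved more than 30 mm (distance of jar from where it was at the start of the episode above 0.03 m).
It fails at once if the screwdriver is moved more than 30 mm (distance of driver from where it was at the start of the episode above 0.03 m).
It also fails if it takes over 54 s, if anything falls off the work surface, if the arm or the gripper's body presses on something with over 40 N, if the wrist force passes 120 N, or if a joint passes its speed limit or range.

ROBOT

A 6-joint arm with a two-finger parallel gripper is mounted at the origin on the work surface. World frame = base frame: x ahead of the robot, y to its left, z up, the work surface at z = 0. Lengths are in m, angles in degrees, forces in N, time in s.
With the tool pointing down it reaches from about 0.4 to 0.825 m from the base axis. Payload 7 kg.
Tool frame: the origin (TCP) lies midway between the tips of the shut fingers; the grasp point (between the pads) lies 19 mm behind it; z points along the fingers, x is the direction in which the jaws open and shut, and the axes are right-handed (so a half turn about z gives the same grasp; the last joint's range is limited). The gripper opens to 88 mm and grips with 3 to 60 N. Pads are 19 mm wide; open, the fingers measure 130 mm over their backs; the gripper's body (78 mm by 193 mm) begins 47 mm behind the grasp point.
Start: joints at [90.991, 20.546, 0.682, 0, -70.136, -16.507], TCP at [0.181, 0.65, 0.201] pointing down, gripper open.
Joint ranges: [-176.03, 176.03], [-82.01, 121.73], [-58.28, 71.71], [-173.87, 95.51], [-174.79, -0.11], [-173.66, 173.66]. Speed limits (degrees/s): [136.94, 136.94, 172.46, 180, 180, 180].

INTERFACE

Orientations are given as [roll, pitch, yaw] about the fixed x, y, z axes, in that order (R = Rz(yaw) Ry(pitch) Rx(roll)).
In Python, from plant import ctrl, vision, nets gives the robot as it stands.
- The arm moves only by the shell command python3 -m jog 'ROWS'. ROWS is text: rows parted by semicolons, each of 7 numbers parted by spaces: the turn, a rotation vector about the tool's x, y, z in units of 0.1 rad (1.0 is 0.1 rad), then the shift along the tool's x, y, z in units of 4 cm (1.0 is 4 cm), then the opening, from -1 (shut) to 1 (fully open). In form: rx ry rz x y z jaw; .... A call has 1 to 8 rows; each row shifts and turns the commanded pose from where the row before left it, along the tool's axes as they then stand; what a row does not reach is not made up. A row lasts 1/8 s, in which the tool goes at most 62.5 mm and 10.7 degrees, less where a joint would pass 70% of its speed; a pose out of reach is approached as far as the arm can. A call with a number of a shift or a turn outside -1 to 1 is refused whole. A call with a gripper value outside its range is refused whole. The fingers move at their own pace and stop on an object; the grip force is fixed at half the most. Time passes only in rows, so rows that do not move let the fingers close. It gives the time, the measured TCP pose, the force and the opening at its end, in the units of the state.
- ctrl.get_obs(): the state, without advancing time (a new reading comes with each control period).
- vision.snapshot(name): name is "scene" or "top" or "wrist"; returns (picture, depth): 384x512x3 uint8, red, green, blue; 384x512 float32, m along the optical axis (not along the pixel's ray), 0 where there is no reading.
- vision.camera_info(name): a dict with "camera_matrix" (3x3 intrinsics, pixels), "camera_from_world" (4x4, takes a point from world to camera coordinates); the wrist camera has in their place "tool_from_camera" (4x4, takes a point from camera to tool coordinates, whose origin is the TCP and whose axes are the tool frame's). Camera axes: x right, y down, z forward; pixel columns grow to the right and rows downward; lengths in m; the calibration is good to about 2 mm. The wrist camera is an equidistant fisheye: a pixel r from the principal point sees the ray r / f radians off the axis. A picture is of the moment at which its call begins: read the wrist's pose just before it. camera_info takes no time and is no camera call.
- ctrl.close_job(): hands the job in, once; it reports no verdict.
Trained networks look in the newest picture that a camera, given by its name, has taken for a name from the list of things; names that differ only in an ending like _2 or _b are one class to them, and where a whole thing is asked for, a point or a joint stands for the part that bears it (a point fixed in the world has none). Each returns a list of dicts, best first, with "score" (0 to 1); they miss things now and then, are a little off and sometimes report something else, mostly with a low value. They report only what shows in the picture. A call takes as long as a camera call. They do not tell look-alikes from the thing itself.
- nets.boxes_of(target, camera): "location" ([x, y, z] in m, in world coordinates, good to about 4 mm: the middle of the surface that is visible of it).
The state is a dict: "clock": time; "joint_pos": joint angles; "qvel": joint speeds; "tau": joint torques, N m; "tool_pos": TCP position; "orientation": TCP orientation; "force": force on the tool from outside, world axes, zero at the start; "moment": the same for the moment, N m; "opening": finger opening in m.
Only numpy, scipy, OpenCV 4.12 (cv2) and the standard library are available. Lean on these libraries where they do the work, as an engineer would, in place of code of your own. Each camera call takes 0.05 s, during which the arm holds its last target.

## Working session

There is one attempt and no reset: what is moved stays moved. The work goes in short steps, Python scripts to look and compute and a shell command to move; the robot and the scene stay as the last step left them, time stands still between calls to the robot, and variables do not carry over. Pictures are saved under pics/ and viewed, and the job is handed in when it is done.

```bash
ls -R . | head -30; mkdir -p pics; cat > h.py <<'E'
import numpy as np, cv2
from scipy.spatial.transform import Rotation as R
from plant import ctrl, vision, nets
def snap(n,f):
    p,d=vision.snapshot(n); cv2.imwrite('pics/'+f,p[:,:,::-1]); return p,d
def world(n,d,u,v):
    c=vision.camera_info(n);K=np.array(c['camera_matrix']);T=np.linalg.inv(np.array(c['camera_from_world']))
    z=d[v,u]; return (T@np.array([(u-K[0,2])/K[0,0]*z,(v-K[1,2])/K[1,1]*z,z,1]))[:3]
E
python3 - <<'E'
from h import *
np.set_printoptions(precision=4,suppress=True)
print(ctrl.get_obs())
for n in ['scene','top']:
    p,d=snap(n,n+'0.png'); np.save(n+'0.npy',d)
    for t in ['window','cup','stand']:
        print(n,t,[(np.round(x['score'],2),np.round(x['location'],3)) for x in nets.boxes_of(t,n)])
E
```

```text
.:
pics

./pics:
{'clock': 0.0, 'joint_pos': array([ 90.9913,  20.5919,   0.6364,  -0.0192, -70.1381, -16.5058]), 'qvel': array([-0.0277,  0.0039,  0.0699, -0.0206, -0.0539,  0.0066]), 'tau': array([  0.0023, -58.272 ,  29.3049,   6.9969,   0.0069,  -0.0002]), 'tool_pos': array([0.1805, 0.6499, 0.2002]), 'orientation': array([-179.9907,   -0.0948, -105.5211]), 'force': array([ 0.4721, -0.2201, -0.2951]), 'moment': array([ 0.0356,  0.0485, -0.0384]), 'opening': 0.0878719825141021}
scene window [(np.float64(0.97), array([ 0.57 , -0.205,  0.035])), (np.float64(0.84), array([ 0.71 , -0.192,  0.009])), (np.float64(0.75), array([ 0.635, -0.3  ,  0.007]))]
scene cup [(np.float64(0.93), array([ 0.392, -0.095,  0.022])), (np.float64(0.74), array([ 0.593, -0.197,  0.028]))]
scene stand [(np.float64(0.87), array([0.603, 0.12 , 0.04 ])), (np.float64(0.32), array([0.629, 0.362, 0.051]))]
top window [(np.float64(0.92), array([ 0.57 , -0.198,  0.029])), (np.float64(0.58), array([ 0.701, -0.192,  0.007])), (np.float64(0.57), array([ 0.633, -0.293,  0.009]))]
top cup [(np.float64(0.88), array([ 0.384, -0.101,  0.022])), (np.float64(0.86), array([ 0.542, -0.186,  0.03 ]))]
top stand [(np.float64(0.82), array([0.581, 0.138, 0.032]))]
```

View pics/scene0.png

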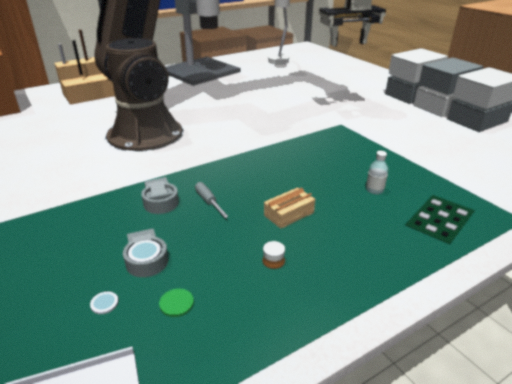

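View pics/top0.png

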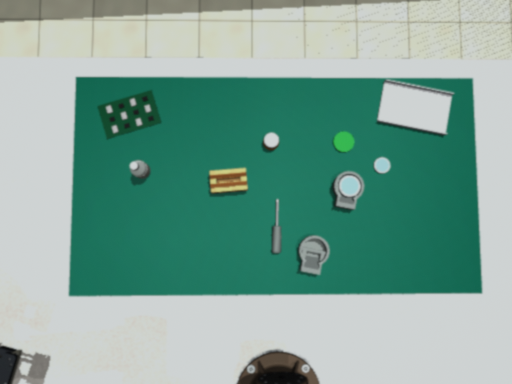

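```bash
python3 - <<'E'
from h import *
np.set_printoptions(precision=4,suppress=True)
print({k:np.array(v) for k,v in vision.camera_info('wrist').items() if k!='name'})
p,d=snap('wrist','w0.png')
d=np.load('top0.npy')
p=cv2.imread('pics/top0.png')
c=vision.camera_info('top');K=np.array(c['camera_matrix']);T=np.linalg.inv(np.array(c['camera_from_world']))
V,U=np.mgrid[:384,:512]
P=np.stack([(U-K[0,2])/K[0,0]*d,(V-K[1,2])/K[1,1]*d,d,np.ones_like(d)],-1)@T.T
def box(x0,x1,y0,y1,z0,z1):
    m=(P[...,0]>x0)&(P[...,0]<x1)&(P[...,1]>y0)&(P[...,1]<y1)&(P[...,2]>z0)&(P[...,2]<z1)
    q=P[m][:,:2]; r=cv2.minAreaRect((q*1000).astype(np.float32)); print(len(q),q.mean(0),r, P[m][:,2].mean())
box(.45,.68,-.28,-.12,.015,.08)
box(.5,.68,.06,.2,.02,.08)
for z in (2,3): cv2.imwrite('pics/topc%d.png'%z,cv2.resize(p[130:290,180:400],None,fx=3.5,fy=3.5,interpolation=2))
print(P[187,349],P[202,346],P[180,228],K)
E
```

```text
{'camera_matrix': array([[297.3186,   0.    , 254.128 ],
       [  0.    , 297.3186, 192.1895],
       [  0.    ,   0.    ,   1.    ]]), 'tool_from_camera': array([[ 1.    ,  0.0003, -0.0009,  0.    ],
       [-0.0001,  0.9692,  0.2463, -0.0659],
       [ 0.0009, -0.2463,  0.9692, -0.1824],
       [ 0.    ,  0.    ,  0.    ,  1.    ]])}
857 [ 0.5579 -0.1933] ((558.9874877929688, -193.5291748046875), (82.68173217773438, 102.32864379882812), 78.55570220947266) 0.03193389920783667
726 [0.5842 0.1387] ((585.3677978515625, 138.6617889404297), (60.46030807495117, 100.11962127685547), 5.094480991363525) 0.04038796385080736
[ 0.5662 -0.1984  0.0292  1.    ] [ 0.5242 -0.1888  0.0312  1.    ] [0.5879 0.1388 0.0148 1.    ] [[468.1332   0.     264.9842]
 [  0.     468.1332 195.2249]
 [  0.       0.       1.    ]]
```

View pics/w0.png

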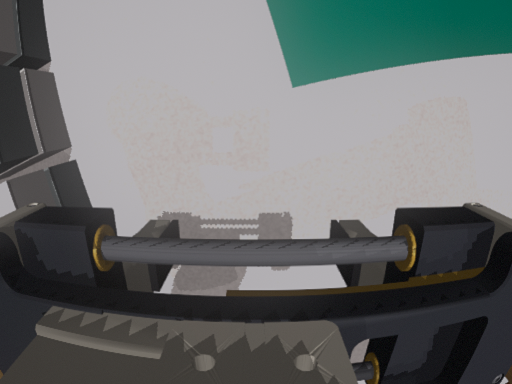

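View pics/topc2.png

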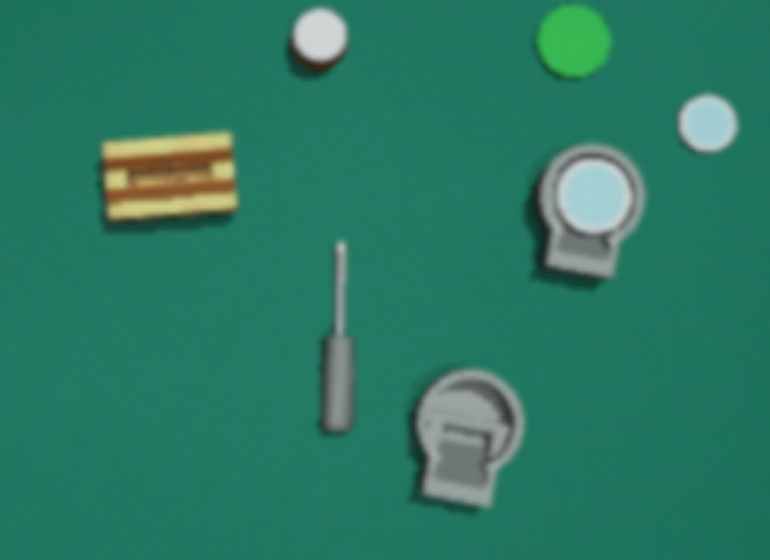

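```bash
python3 -m jog '0 0 0.6 0 -1 0 0; 0 0 0.6 0 -1 0 -1; 0 0 0.6 0 -1 0 -1; 0 0 0.6 0 -1 0 -1; 0 0 0.6 0 -1 0 -1; 0 0 0.6 0 -1 0 -1; 0 0 0.6 0 -1 0 -1; 0 0 0.6 0 -1 0 -1'; python3 -m jog '0 0 0.6 0 -1 0 -1; 0 0 0.6 0 -1 0 -1; 0 0 0.6 0 -1 0 -1; 0 0 0.6 0 -1 0 -1; 0 0 0.6 0 -1 0 -1; 0 0 0.6 0 -1 0 -1; 0 0 0.6 0 -1 0 -1; 0 0 0.6 0 -1 0 -1';python3 -m jog '0 0 0.6 0 -1 0 -1; 0 0 0.6 0 -1 0 -1; 0 0 0.6 0 -1 0 -1; 0 0 0.6 0 -1 0 -1; 0 0 0.6 0 -1 0 -1; 0 0 0.6 0 -1 0 -1; 0 0 0.6 0 -1 0 -1; 0 0 0.6 0 -1 0 -1'
```

```text
clock: 1.45
tool_pos: [0.4627, 0.503, 0.2011]
orientation: [-180.0, 0.0, -133.1]
force: [-0.0, 1.0, -0.2]
opening: 0.0133
clock: 2.45
tool_pos: [0.6438, 0.2428, 0.2011]
orientation: [180.0, 0.0, -160.6]
force: [-0.1, -0.3, 0.4]
opening: 0.0006
clock: 3.45
tool_pos: [0.6842, -0.0717, 0.2011]
orientation: [-180.0, -0.0, 171.9]
force: [0.3, -0.5, 0.6]
opening: 0.0005
```

```bash
python3 -m jog '0 0 0 0.46 -0.88 0.3 -1; 0 0 0 0.46 -0.88 0.3 -1; 0 0 0 0.46 -0.88 0.3 -1; 0 0 0.6 0.46 -0.88 0.3 -1;0 0 0 0 0 0 -1;0 0 0 0 0 0 -1'; python3 - <<'E'
from h import *
o=ctrl.get_obs();print(o['tool_pos'],o['orientation'])
p,d=snap('wrist','w1.png');np.save('w1.npy',d)
E
```

```text
clock: 4.2
tool_pos: [0.5922, -0.1996, 0.1536]
orientation: [-180.0, 0.0, 168.5]
force: [0.6, 1.1, 0.0]
opening: 0.0006
[ 0.59215415 -0.19963489  0.15356864] [-1.79999725e+02  4.44831539e-02  1.68541168e+02]
```

View pics/w1.png

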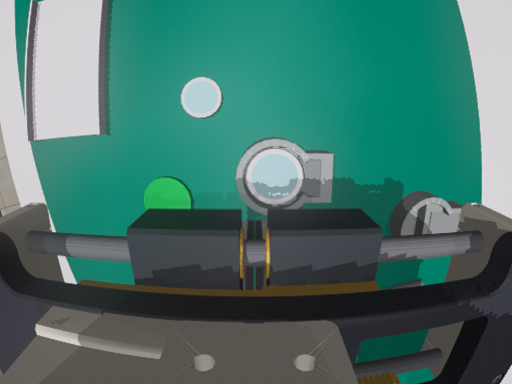

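```bash
cat >> h.py <<'E'
def wristpts(d):
    c=vision.camera_info('wrist');K=np.array(c['camera_matrix']);T=np.array(c['tool_from_camera'])
    V,U=np.mgrid[:384,:512]; dx=(U-K[0,2])/K[0,0];dy=(V-K[1,2])/K[1,1]; th=np.hypot(dx,dy)+1e-9
    s=np.tan(th)/th
    return np.stack([dx*s*d,dy*s*d,d,np.ones_like(d)],-1)@T.T
def towld(P,o):
    return P[...,:3]@R.from_euler('xyz',o['orientation'],degrees=True).as_matrix().T+o['tool_pos']
E
python3 - <<'E'
from h import *
np.set_printoptions(precision=3,suppress=True)
d=np.load('w1.npy');P=wristpts(d);o=ctrl.get_obs();W=towld(P,o)
for v in (205,212,220,228,236,245,270): print(v,[ (u,(P[v,u,:3]*1000).round()) for u in (140,180,215,235,250,254,258,275,320)])
m=(W[...,2]>.02)&(W[...,2]<.06)&(np.abs(W[...,0]-.56)<.09)&(np.abs(W[...,1]+.2)<.07)
q=W[m]; print(len(q),cv2.minAreaRect((q[:,:2]*1000).astype(np.float32)))
p=cv2.imread('pics/w1.png').astype(int)
# window: bright bluish
win=(np.hypot(W[...,0]-.568,W[...,1]+.197)<.045)&(p.min(2)>135)&(W[...,2]<.06)
q=W[win];print(win.sum(),q.mean(0),np.median(q,0)); c,r=cv2.minEnclosingCircle((q[:,:2]*1000).astype(np.float32));print(c,r)
cv2.imwrite('pics/w1c.png',cv2.resize(p[120:240,200:360].astype(np.uint8),None,fx=5,fy=5,interpolation=2))
E
```

```text
205 [(140, array([-142.,   37.,  154.])), (180, array([-88.,  34., 146.])), (215, array([-46.,  35., 153.])), (235, array([-23.,  36., 155.])), (250, array([ -4.,  26., 121.])), (254, array([ -0.,  26., 121.])), (258, array([  4.,  26., 121.])), (275, array([ 23.,  28., 129.])), (320, array([ 79.,  36., 153.]))]
212 [(140, array([-143.,   45.,  153.])), (180, array([-22., -39., -99.])), (215, array([-12., -38., -97.])), (235, array([ -6., -38., -97.])), (250, array([ -5.,  44., 153.])), (254, array([ -0.,  44., 153.])), (258, array([  4.,  33., 121.])), (275, array([  6., -38., -98.])), (320, array([ 20., -39., -99.]))]
220 [(140, array([ -32.,  -39., -107.])), (180, array([ -21.,  -38., -106.])), (215, array([ -11.,  -38., -105.])), (235, array([  -5.,  -39., -106.])), (250, array([ -5.,  55., 155.])), (254, array([ -0.,  54., 154.])), (258, array([  5.,  54., 154.])), (275, array([   6.,  -38., -105.])), (320, array([  18.,  -39., -106.]))]
228 [(140, array([ -30.,  -38., -113.])), (180, array([ -19.,  -38., -111.])), (215, array([ -10.,  -39., -112.])), (235, array([  -5.,  -38., 
[... 697 characters left out ...]
06.])), (254, array([   0.,  -31., -106.])), (258, array([   1.,  -31., -106.])), (275, array([   5.,  -35., -114.])), (320, array([  17.,  -35., -115.]))]
270 [(140, array([ -31.,  -26., -114.])), (180, array([ -20.,  -27., -113.])), (215, array([ -10.,  -27., -114.])), (235, array([  -5.,  -28., -115.])), (250, array([ -2.,  -4., -72.])), (254, array([ -0., 123., 153.])), (258, array([  2.,  -3., -70.])), (275, array([   6.,  -28., -114.])), (320, array([  18.,  -27., -114.]))]
5398 ((558.7423095703125, -200.60110473632812), (104.98155975341797, 79.27978515625), 0.8132613897323608)
3217 [ 0.567 -0.208  0.031] [ 0.567 -0.209  0.032]
(566.7247924804688, -199.90017700195312) 44.23792266845703
```

View pics/w1c.png

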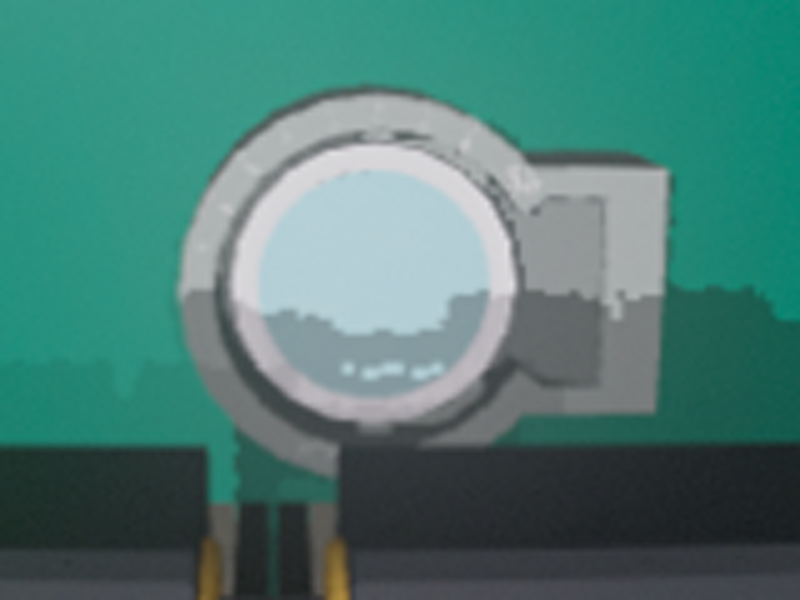

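```bash
python3 - <<'E'
from h import *
np.set_printoptions(precision=3,suppress=True)
d=np.load('w1.npy');P=wristpts(d)
for v in (216,218,220,222,224,226,228,230,234,238): print(v,[ (u,(P[v,u,:3]*1000).round().astype(int).tolist()) for u in range(240,269,3)])
p=cv2.imread('pics/w1.png');cv2.imwrite('pics/w1d.png',cv2.resize(p[200:290,225:285],None,fx=9,fy=6.6,interpolation=2))
p=cv2.imread('pics/w0.png');cv2.imwrite('pics/w0d.png',cv2.resize(p[190:300,100:260],None,fx=5,fy=5,interpolation=2))
E
```

```text
216 [(240, [-4, -39, -102]), (243, [-13, 49, 154]), (246, [-10, 49, 154]), (249, [-6, 50, 155]), (252, [-3, 50, 156]), (255, [1, 49, 154]), (258, [5, 49, 153]), (261, [8, 49, 154]), (264, [12, 49, 154]), (267, [15, 49, 154])]
218 [(240, [-4, -38, -103]), (243, [-13, 52, 154]), (246, [-10, 52, 155]), (249, [-6, 52, 155]), (252, [-3, 52, 153]), (255, [1, 52, 153]), (258, [5, 52, 155]), (261, [8, 52, 155]), (264, [12, 52, 154]), (267, [15, 52, 154])]
220 [(240, [-4, -38, -105]), (243, [-13, 55, 155]), (246, [-10, 54, 154]), (249, [-6, 54, 154]), (252, [-3, 54, 152]), (255, [1, 54, 153]), (258, [5, 54, 154]), (261, [8, 54, 154]), (264, [12, 54, 153]), (267, [15, 55, 154])]
222 [(240, [-4, -38, -104]), (243, [-6, -11, -31]), (246, [-4, -11, -30]), (249, [-3, -9, -27]), (252, [-1, -9, -27]), (255, [1, 57, 153]), (258, [2, -9, -27]), (261, [4, -9, -27]), (264, [5, -11, -32]), (267, [7, -11, -31])]
224 [(240, [-4, -38, -106]), (243, [-6, -10, -33]), (246, [-4, -11, -34]), (249, [-3, -9, -29]), (252, [-1, -9, -30]), (255, [1, 59, 152]), (258, [2, -9, -30]), (261, [4, -10, -31]), (264, [5, -11
[... 475 characters left out ...]
6, -104])]
230 [(240, [-4, -36, -106]), (243, [-3, -35, -105]), (246, [-4, -10, -41]), (249, [-3, -9, -39]), (252, [-1, -10, -40]), (255, [1, 68, 155]), (258, [2, -10, -40]), (261, [4, -10, -41]), (264, [5, -11, -44]), (267, [4, -36, -105])]
234 [(240, [-4, -35, -107]), (243, [-3, -35, -107]), (246, [-4, -8, -41]), (249, [-2, -10, -46]), (252, [-1, -10, -46]), (255, [1, 72, 154]), (258, [2, -10, -46]), (261, [4, -10, -46]), (264, [5, -8, -42]), (267, [4, -35, -106])]
238 [(240, [-4, -35, -109]), (243, [-3, -34, -108]), (246, [-4, -6, -43]), (249, [-2, -10, -52]), (252, [-1, -9, -49]), (255, [1, 78, 154]), (258, [2, -10, -51]), (261, [3, -10, -52]), (264, [5, -7, -44]), (267, [4, -35, -109])]
```

View pics/w1d.png

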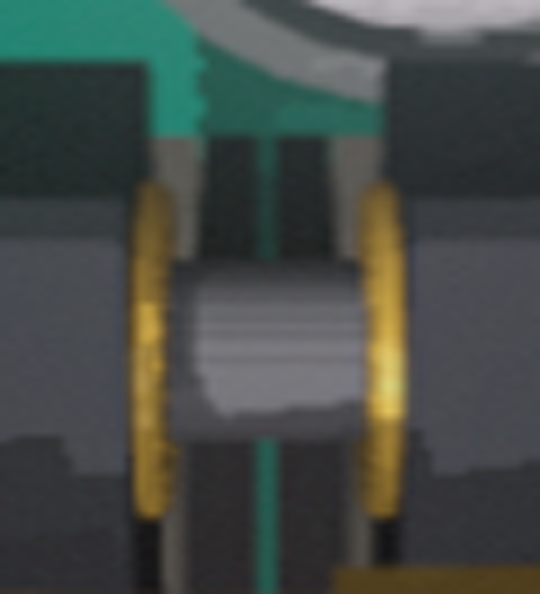

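View pics/w0d.png

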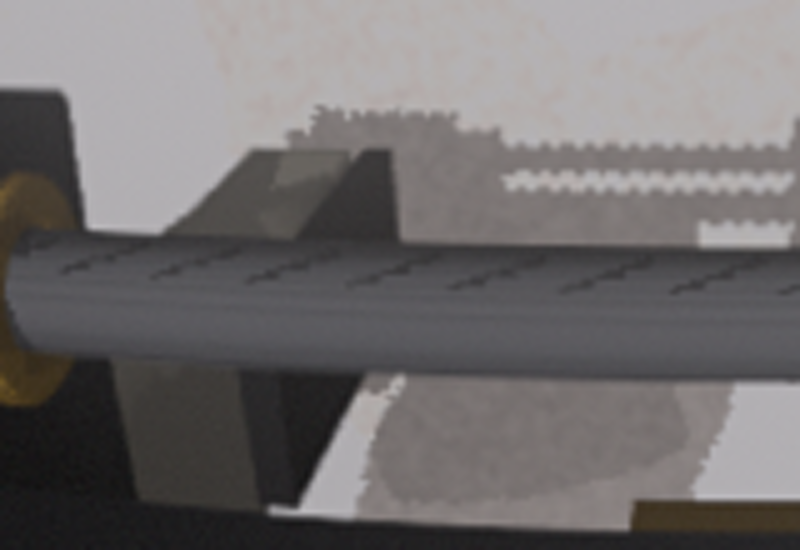

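```bash
python3 - <<'E'
from h import *
np.set_printoptions(precision=3,suppress=True)
p,d=snap('scene','s1.png');np.save('s1.npy',d)
c=vision.camera_info('scene');K=np.array(c['camera_matrix']);Tc=np.array(c['camera_from_world'])
for q in ([.592,-.1996,.1536],[.592,-.1996,.18],[.592,-.1996,.2536]):
    x=K@(Tc@np.r_[q,1])[:3];print(x[:2]/x[2],x[2])
cv2.imwrite('pics/s1c.png',cv2.resize(p[130:290,70:230,::-1],None,fx=3.7,fy=3.7,interpolation=2))
E
```

```text
[137.919 203.901] 0.7364153309237909
[135.602 191.271] 0.7218304154855313
[128.619 153.205] 0.6811694391122016
```

View pics/s1c.png

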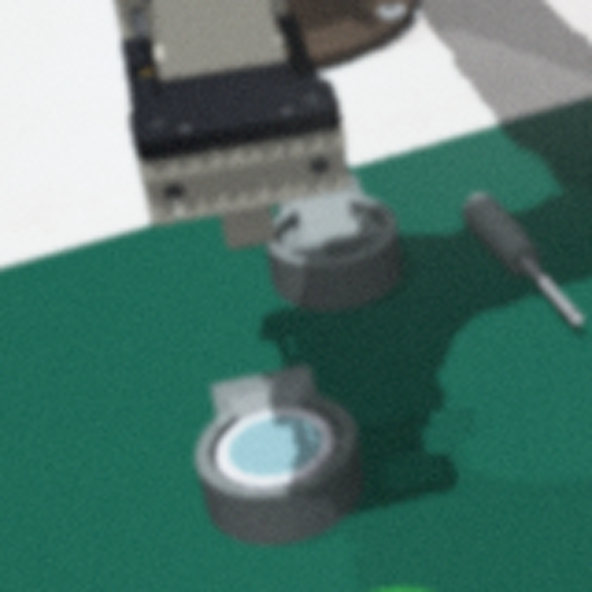

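```bash
cat >> h.py <<'E'
def wray(u,v,z,o):
    c=vision.camera_info('wrist');K=np.array(c['camera_matrix']);T=np.array(c['tool_from_camera'])
    x=(u-K[0,2])/K[0,0];y=(v-K[1,2])/K[1,1];th=np.hypot(x,y)+1e-9
    r=np.array([np.sin(th)*x/th,np.sin(th)*y/th,np.cos(th)])
    M=R.from_euler('xyz',o['orientation'],degrees=True).as_matrix()
    C=M@T[:3,3]+o['tool_pos']; D=M@T[:3,:3]@r
    return C+D*(z-C[2])/D[2]
E
python3 - <<'E'
from h import *
np.set_printoptions(precision=4,suppress=True)
o=ctrl.get_obs()
f=lambda x,y,z:wray(200+x/5,120+y/5,z,o)
print('disc',f(374,283,.033),f(230,283,.033),f(518,283,.033),f(374,142,.033),f(374,425,.033))
a,b=f(668,165,.034),f(655,412,.034);print('scoop',a,b,(a+b)/2,np.degrees(np.arctan2(*(a-b)[:2]))  )
print('outer left',f(180,290,.034),'top',f(370,88,.034))
E
python3 -m jog '0 0 0 0 0 0 1;0 0 0 0.4 0 0 1;0 0 0 0.75 0 0.2 1;0 0 0 0 0 0 1'
python3 - <<'E'
from h import *
o=ctrl.get_obs();print(o['tool_pos'],o['orientation'],o['opening'])
p,d=snap('wrist','w2.png');np.save('w2.npy',d)
P=wristpts(d)
for v in (206,212,218,221,224,228,232): print(v,[ (u,(P[v,u,:3]*1000).round().astype(int).tolist()) for u in range(130,200,6)])
E
```

```text
disc [ 0.5706 -0.2     0.033 ] [ 0.6    -0.2059  0.033 ] [ 0.5408 -0.1941  0.033 ] [ 0.5651 -0.2289  0.033 ] [ 0.5762 -0.1696  0.033 ]
scoop [ 0.5053 -0.2131  0.034 ] [ 0.5156 -0.1605  0.034 ] [ 0.5105 -0.1868  0.034 ] -168.85052588291504
outer left [ 0.6104 -0.2067  0.034 ] top [ 0.5639 -0.2401  0.034 ]
clock: 4.8
tool_pos: [0.5442, -0.1896, 0.145]
orientation: [180.0, -0.1, 168.6]
force: [0.6, -0.3, 1.0]
opening: 0.0348
[ 0.54418543 -0.18963513  0.14499675] [ 1.79981262e+02 -7.21258727e-02  1.68558897e+02] 0.03477915593822692
206 [(130, [-149, 33, 138]), (136, [-141, 33, 138]), (142, [-133, 33, 138]), (148, [-125, 33, 139]), (154, [-120, 35, 145]), (160, [-112, 35, 145]), (166, [-105, 35, 145]), (172, [-98, 35, 146]), (178, [-90, 35, 147]), (184, [-83, 35, 146]), (190, [-75, 35, 146]), (196, [-68, 34, 145])]
212 [(130, [-38, -39, -101]), (136, [-37, -38, -99]), (142, [-35, -38, -99]), (148, [-32, -39, -100]), (154, [-31, -38, -99]), (160, [-28, -39, -101]), (166, [-27, -38, -98]), (172, [-25, -39, -99]), (178, [-23, -38, -98]), (184, [-21, -39, -99]), (190, [-76, 42, 145]), (196, [
[... 824 characters left out ...]
178, [-21, -37, -106]), (184, [-21, -35, -98]), (190, [-77, 57, 145]), (196, [-31, -11, -35])]
228 [(130, [-33, -39, -113]), (136, [-31, -39, -113]), (142, [-30, -38, -111]), (148, [-27, -39, -114]), (154, [-26, -39, -113]), (160, [-24, -39, -113]), (166, [-23, -39, -113]), (172, [-22, -38, -111]), (178, [-21, -37, -108]), (184, [-20, -35, -103]), (190, [-33, -11, -41]), (196, [-30, -11, -42])]
232 [(130, [-32, -38, -114]), (136, [-31, -37, -113]), (142, [-29, -38, -114]), (148, [-28, -38, -114]), (154, [-26, -38, -114]), (160, [-24, -38, -113]), (166, [-22, -38, -114]), (172, [-21, -38, -113]), (178, [-21, -35, -107]), (184, [-20, -34, -104]), (190, [-32, -11, -47]), (196, [-29, -11, -46])]
```

View pics/w2.png

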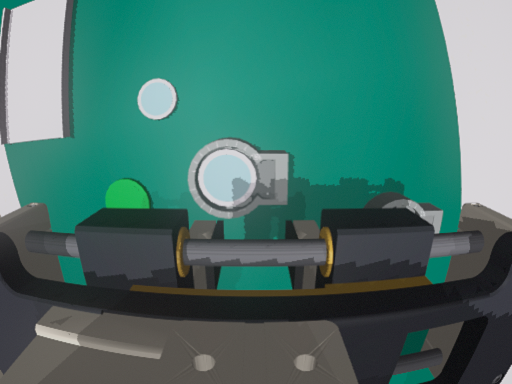

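```bash
python3 -m jog '0 0 0 0.05 -0.1 0 1;0 0 0 0 0 0.4 1;0 0 0 0 0 0.6 1;0 0 0 0 0 0.6 1;0 0 0 0 0 0.4 1;0 0 0 0 0 0 1;0 0 0 0 0 0 1'
python3 - <<'E'
from h import *
np.set_printoptions(precision=4,suppress=True)
o=ctrl.get_obs();print(o['tool_pos'],o['orientation'],o['opening'],o['force'])
p,d=snap('scene','s2.png')
cv2.imwrite('pics/s2c.png',cv2.resize(p[190:310,80:230,::-1],None,fx=5,fy=5,interpolation=2))
p,d=snap('wrist','w3.png')
E
```

```text
clock: 5.72
tool_pos: [0.5445, -0.194, 0.0656]
orientation: [-180.0, 0.0, 168.6]
force: [0.2, 0.4, 0.4]
opening: 0.0877
[ 0.5445 -0.194   0.0656] [-179.9898    0.038   168.5557] 0.08767620156086237 [0.1618 0.4371 0.3739]
```

View pics/s2c.png

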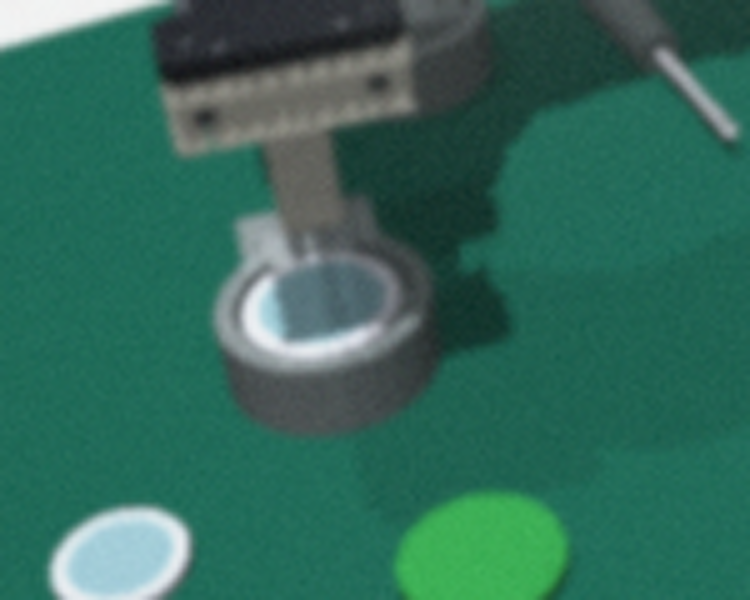

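View pics/w3.png

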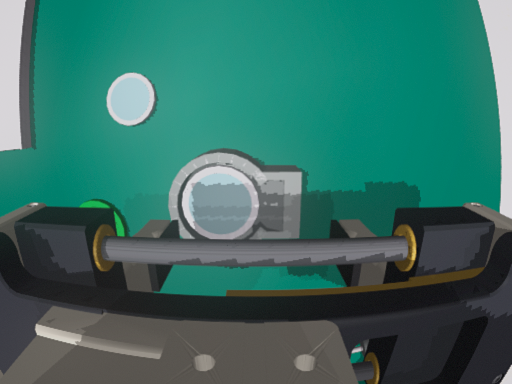

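```bash
python3 -m jog '0 0 0 0.09 0 0.2 1;0 0 0 0 0 0.3 1;0 0 0 0 0 0.2 1;0 0 0 0 0 0 1'
```

```text
clock: 6.32
tool_pos: [0.5397, -0.1932, 0.0361]
orientation: [-180.0, -0.1, 168.5]
force: [0.7, -1.1, 0.5]
opening: 0.0876
```

```bash
python3 -m jog '0 0 0 -0.03 0 0.1 1;0 0 0 0 0 0 1'; python3 -m jog '0 0 0 0 0 0.1 1;0 0 0 0 0 0 1'
```

```text
clock: 6.58
tool_pos: [0.5417, -0.1934, 0.033]
orientation: [-180.0, -0.0, 168.5]
force: [-0.1, -0.6, -0.3]
opening: 0.0873
clock: 6.82
tool_pos: [0.5413, -0.1934, 0.0289]
orientation: [-180.0, -0.0, 168.5]
force: [-0.8, -0.4, 0.3]
opening: 0.0875
```

```bash
python3 - <<'E'
from h import *
p,d=snap('scene','s3.png')
cv2.imwrite('pics/s3c.png',cv2.resize(p[190:310,80:230,::-1],None,fx=5,fy=5,interpolation=2))
E
```

```text
(no output)
```

View pics/s3c.png

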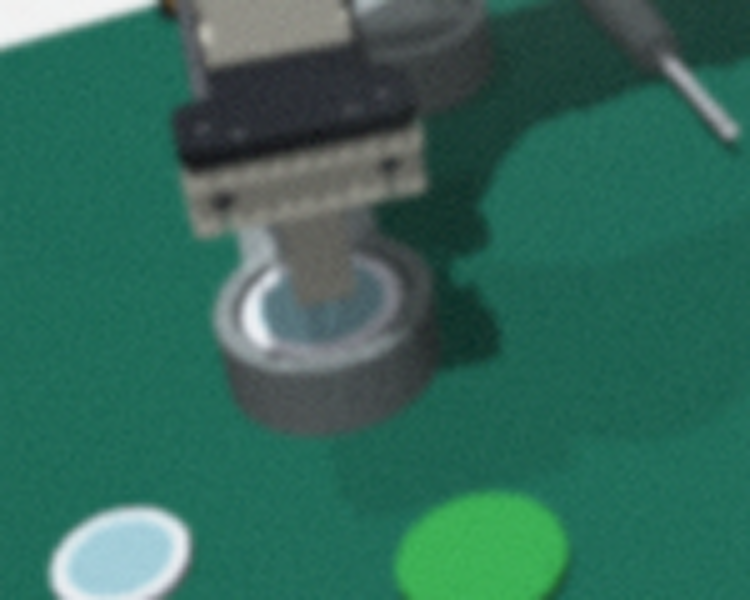

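```bash
for i in 1 ; do python3 -m jog '0 0 0 0 0 0.1 1;0 0 0 0 0 0 1'; python3 -m jog '0 0 0 0 0 0.1 1;0 0 0 0 0 0 1';  python3 -m jog '0 0 0 0 0 0.05 1;0 0 0 0 0 0 1';done; python3 - <<'E'
from h import *
p,d=snap('scene','s4.png')
cv2.imwrite('pics/s4c.png',cv2.resize(p[190:310,80:230,::-1],None,fx=5,fy=5,interpolation=2))
E
```

```text
clock: 7.12
tool_pos: [0.5413, -0.1934, 0.0248]
orientation: [-180.0, -0.0, 168.5]
force: [-0.7, 0.0, -0.1]
opening: 0.0876
clock: 7.38
tool_pos: [0.5413, -0.1934, 0.0208]
orientation: [-180.0, -0.0, 168.5]
force: [0.3, -0.2, -0.0]
opening: 0.0878
clock: 7.62
tool_pos: [0.5415, -0.1934, 0.019]
orientation: [-180.0, -0.0, 168.5]
force: [-0.4, -0.5, 1.0]
opening: 0.0877
```

View pics/s4c.png

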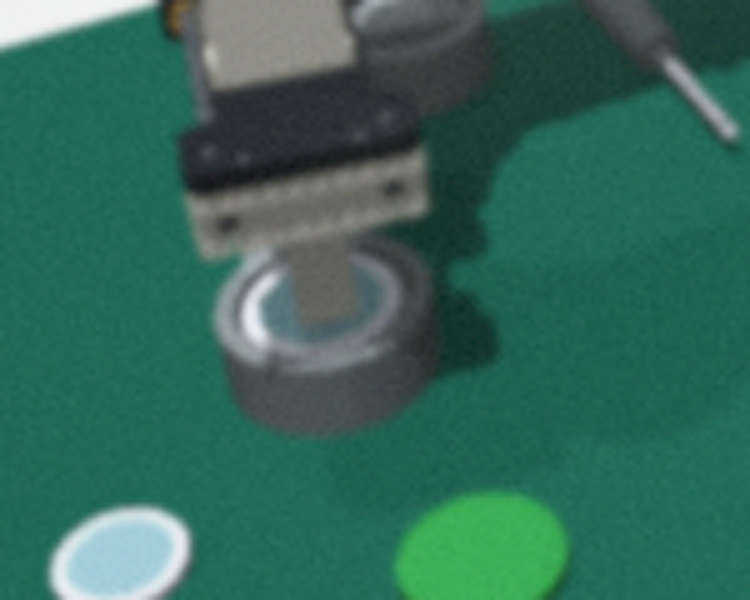

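```bash
python3 -m jog '0 0 0 0 0 0.1 1;0 0 0 0 0 0 1'; python3 -m jog '0 0 0 0 0 0.05 1;0 0 0 0 0 0 1';  python3 -m jog '0 0 0 0 0 0.05 1;0 0 0 0 0 0 1'; python3 -m jog '0 0 0 0 0 0.05 1;0 0 0 0 0 0 1'; python3 - <<'E'
from h import *
p,d=snap('scene','s5.png')
cv2.imwrite('pics/s5c.png',cv2.resize(p[190:310,80:230,::-1],None,fx=5,fy=5,interpolation=2))
E
```

```text
clock: 7.92
tool_pos: [0.5412, -0.1934, 0.0148]
orientation: [-180.0, -0.0, 168.5]
force: [0.1, 0.4, 0.3]
opening: 0.0866
clock: 8.18
tool_pos: [0.5414, -0.1934, 0.013]
orientation: [-180.0, -0.0, 168.5]
force: [-0.3, 0.1, -0.2]
opening: 0.0878
clock: 8.43
tool_pos: [0.5415, -0.1934, 0.011]
orientation: [-180.0, -0.0, 168.5]
force: [0.3, 1.1, -0.5]
opening: 0.0876
clock: 8.68
tool_pos: [0.5414, -0.1934, 0.009]
orientation: [-180.0, -0.0, 168.5]
force: [-0.0, -0.5, -0.1]
opening: 0.0877
```

View pics/s5c.png

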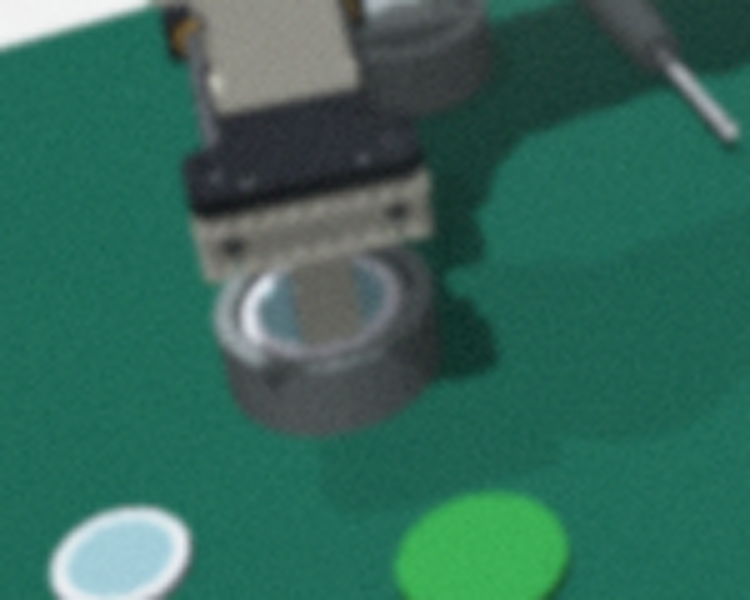

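```bash
python3 -m jog '0 0 0 0 0 0.05 1;0 0 0 0 0 0 1'; python3 -m jog '0 0 0 0 0 0.05 1;0 0 0 0 0 0 1';  python3 -m jog '0 0 0 0 0 0.05 1;0 0 0 0 0 0 1'; python3 - <<'E'
from h import *
p,d=snap('scene','s6.png')
cv2.imwrite('pics/s6c.png',cv2.resize(p[190:310,80:230,::-1],None,fx=5,fy=5,interpolation=2))
E
```

```text
clock: 8.98
tool_pos: [0.5415, -0.1934, 0.007]
orientation: [-180.0, -0.0, 168.5]
force: [-0.6, 0.3, -0.9]
opening: 0.0876
clock: 9.22
tool_pos: [0.5414, -0.1934, 0.005]
orientation: [-180.0, -0.0, 168.5]
force: [-0.1, -0.6, 0.2]
opening: 0.0874
clock: 9.48
tool_pos: [0.5414, -0.1934, 0.003]
orientation: [-180.0, -0.0, 168.5]
force: [0.1, -0.3, -0.5]
opening: 0.0877
```

View pics/s6c.png

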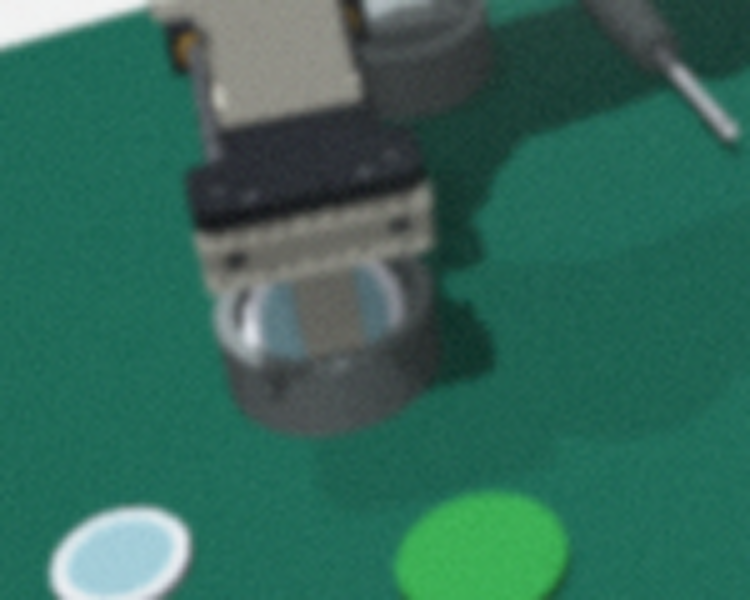

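```bash
python3 -m jog '0 0 0 0 0 0.05 1;0 0 0 0 0 0 1'; python3 -m jog '0 0 0 0 0 0.05 1;0 0 0 0 0 0 1';  python3 -m jog '0 0 0 0 0 0.05 1;0 0 0 0 0 0 1'; python3 - <<'E'
from h import *
p,d=snap('scene','s7.png')
cv2.imwrite('pics/s7c.png',cv2.resize(p[190:310,80:230,::-1],None,fx=5,fy=5,interpolation=2))
p,d=snap('wrist','w7.png');np.save('w7.npy',d)
E
```

```text
clock: 9.78
tool_pos: [0.5415, -0.1934, 0.001]
orientation: [-180.0, -0.0, 168.5]
force: [0.0, 0.1, -0.1]
opening: 0.0874
clock: 10.02
tool_pos: [0.5422, -0.1935, -0.0005]
orientation: [180.0, 0.1, 168.6]
force: [1.2, -0.6, 3.1]
opening: 0.0876
clock: 10.28
tool_pos: [0.5432, -0.1936, -0.0018]
orientation: [180.0, 0.2, 168.6]
force: [0.8, -0.1, 6.4]
opening: 0.0878
```

View pics/s7c.png

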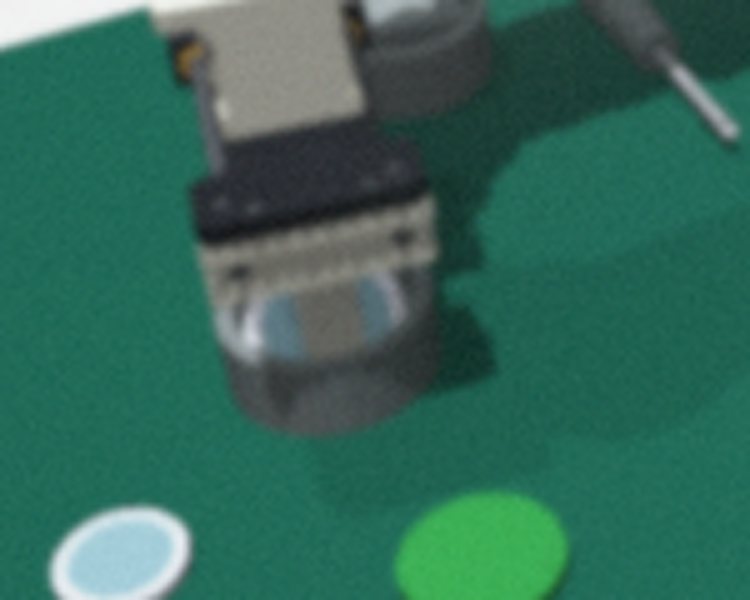

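View pics/w7.png

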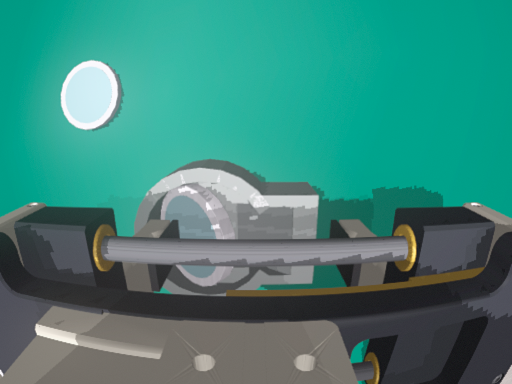

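```bash
python3 -m jog '0 0 0 0 0 -0.05 1;0 0 0 0 0 -0.1 1;0 0 0 0 0 -0.2 1;0 0 0 0 0 -0.5 1;0 0 0 0.25 0 -0.8 1;0 0 0 0.25 0 -0.8 1;0 0 0 0 0 -0.4 1;0 0 0 0 0 0 1'; python3 - <<'E'
from h import *
np.set_printoptions(precision=4,suppress=True)
o=ctrl.get_obs();print(o['tool_pos'],o['orientation'],o['joint_pos'])
p,d=snap('wrist','w8.png');np.save('w8.npy',d)
W=towld(wristpts(d),o);np.save('W8.npy',W)
p,d=snap('scene','s8.png')
cv2.imwrite('pics/s8c.png',cv2.resize(p[190:310,80:230,::-1],None,fx=5,fy=5,interpolation=2))
E
```

```text
clock: 11.38
tool_pos: [0.5229, -0.1895, 0.1123]
orientation: [180.0, 0.1, 168.5]
force: [0.1, -0.5, -0.1]
opening: 0.0877
[ 0.5229 -0.1895  0.1123] [179.9737   0.1379 168.5464] [  0.2589  13.6944 -21.5578   0.0027 -54.6074 -11.7141]
```

View pics/w8.png

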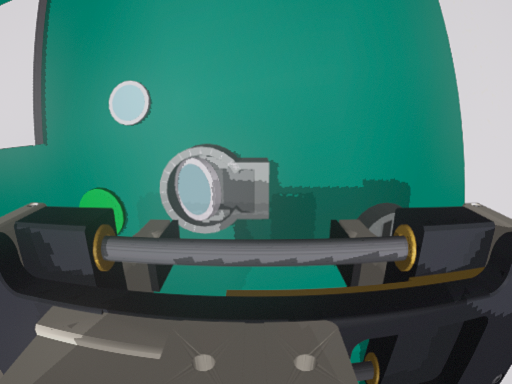

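View pics/s8c.png

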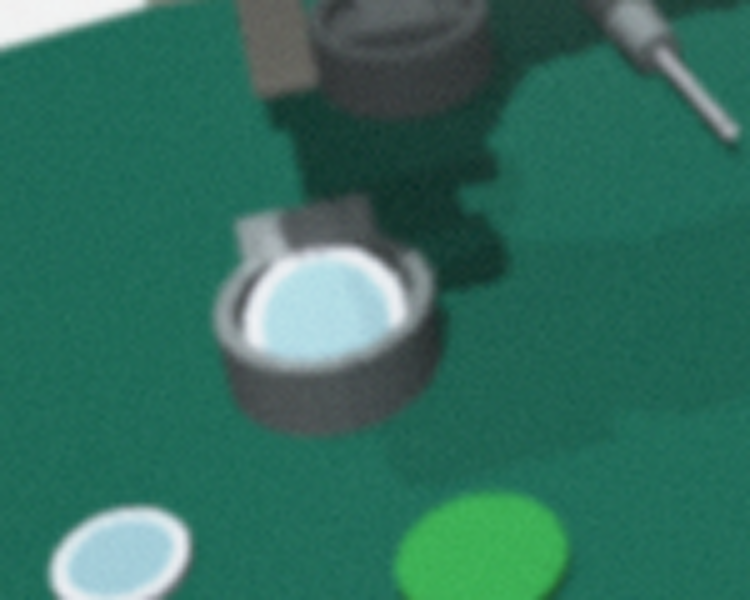

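```bash
python3 - <<'E'
from h import *
np.set_printoptions(precision=1,suppress=True)
W=np.load('W8.npy');p=cv2.imread('pics/w8.png').astype(int)
yw=np.radians(-11.3);A=np.array([[np.cos(yw),np.sin(yw)],[-np.sin(yw),np.cos(yw)]])
C=np.dstack([(W[...,:2]-[.573,-.1995])@A.T,W[...,2:]])*1000
V,U=np.mgrid[:384,:512]
m=(np.abs(C[...,1])<30)&(np.abs(C[...,0])<34)&(V<230)&(p.min(2)>135)
print(m.sum())
for v in (178,186,194): print(v,[(u,C[v,u].round().astype(int).tolist()) for u in range(170,275,6)])
E
```

```text
2900
178 [(170, [30, -11, 24]), (176, [26, -9, 13]), (182, [19, -10, 20]), (188, [11, -11, 25]), (194, [4, -12, 30]), (200, [-2, -13, 36]), (206, [-9, -14, 41]), (212, [-15, -15, 45]), (218, [-19, -14, 40]), (224, [-22, -8, 12]), (230, [-28, -9, 17]), (236, [-34, -10, 21]), (242, [-40, -10, 24]), (248, [-45, -11, 28]), (254, [-51, -12, 33]), (260, [-56, -12, 33]), (266, [-62, -12, 32]), (272, [-69, -6, 0])]
186 [(170, [31, -2, 21]), (176, [27, 0, 12]), (182, [19, -2, 19]), (188, [12, -3, 25]), (194, [5, -5, 31]), (200, [-2, -6, 37]), (206, [-8, -7, 41]), (212, [-15, -8, 46]), (218, [-20, -8, 44]), (224, [-21, 0, 11]), (230, [-28, -1, 15]), (236, [-34, -2, 19]), (242, [-40, -3, 24]), (248, [-45, -4, 30]), (254, [-51, -5, 33]), (260, [-56, -5, 33]), (266, [-62, -5, 33]), (272, [-69, 3, 0])]
194 [(170, [31, 5, 23]), (176, [28, 8, 11]), (182, [20, 6, 18]), (188, [12, 5, 25]), (194, [5, 3, 31]), (200, [-2, 2, 36]), (206, [-8, 0, 42]), (212, [-14, -1, 46]), (218, [-19, 0, 44]), (224, [-21, 9, 10]), (230, [-27, 7, 15]), (236, [-33, 6, 19]), (242, [-52, -66, 295]), (248, [-45, 3, 30]), (254, [-51, 2, 34]), (260, [-56, 3, 33]), (266, [-62, 3, 32]), (272, [-69, 11, 1])]
```

```bash
python3 -m jog '0 -1 0 0 0 0 -0.61;0 -1 0 0 0 0 -0.61;0 -1 0 0 0 0 -0.61;0 -1 0 0 0 0 -0.61;0 -1 0 0 0 0 -0.61;0 -1 0 0 0 0 -0.61;0 -1 0 0 0 0 -0.61;0 0 0 0 0 0 -0.61'; python3 - <<'E'
from h import *
np.set_printoptions(precision=4,suppress=True)
o=ctrl.get_obs();print(o['tool_pos'],o['orientation'],o['joint_pos'],o['opening'])
M=R.from_euler('xyz',o['orientation'],degrees=True).as_matrix()
yw=np.radians(-11.3);A=np.array([[np.cos(yw),np.sin(yw),0],[-np.sin(yw),np.cos(yw),0],[0,0,1]])
print(A@M); c=A@(o['tool_pos']-[.573,-.1995,0]);print('cup',c*1000,'to pre (40mm units):',(A@M).T@(np.array([-.0309,0,.0629])-c)/.04)
E
```

```text
clock: 12.48
tool_pos: [0.5206, -0.2207, 0.1503]
orientation: [176.6, 35.5, 168.2]
force: [0.2, 0.3, 0.7]
opening: 0.0182
[ 0.5206 -0.2207  0.1503] [176.571   35.5217 168.2375] [ -5.722   -4.086  -58.263   29.3989  -0.1813 -34.3121] 0.018171738213502108
[[-0.8139 -0.0267  0.5804]
 [ 0.0066  0.9985  0.0551]
 [-0.581   0.0487 -0.8124]]
cup [-47.2011 -31.0851 150.3054] to pre (40mm units): [0.943  0.6587 2.0547]
```

```bash
python3 - <<'E'
from h import *
from scipy.optimize import least_squares
np.set_printoptions(precision=4,suppress=True)
D=[([90.9913,20.5919,.6364,-70.1381],[.1805,.6499,.2002],90.),
([.2589,13.6944,-21.5578,-54.6074],[.5229,-.1895,.1123],90.)]
o=ctrl.get_obs();j=o['joint_pos'];M=R.from_euler('xyz',o['orientation'],degrees=True).as_matrix()
print(j, M[:,2], np.degrees(np.arcsin(-M[2,2])), j[1]-j[2]-j[4])
D.append(([j[0],j[1],j[2],j[4]],o['tool_pos'],None))
c=lambda a:np.cos(np.radians(a)); s=lambda a:np.sin(np.radians(a))
def fk(p,q):
    L1,e,L2,H,L3,x0=p; j1,j2,j3,j5=q
    f=j2-j3; t=f-j5
    r=x0+L1*s(j2)+e*s(f)+L2*c(f)+L3*c(t); z=H+L1*c(j2)+e*c(f)-L2*s(f)-L3*s(t)
    return r,z
def res(p):
    out=[]
    for q,x,_ in D:
        r,z=fk(p,q); rr=x[0]*c(q[0])+x[1]*s(q[0]); out+= [r-rr,z-x[2]]
    return np.r_[out,0.01*(p-[.4,0,.4,.35,.3,0])*[1,3,1,1,1,10]]
S=least_squares(res,[.4,0,.4,.35,.3,0]);print(S.x,res(S.x)[:6])
for q,x,_ in D: print('lat',-x[0]*s(q[0])+x[1]*c(q[0]))
np.save('kin.npy',S.x)
E
```

```text
[ -5.722   -4.086  -58.263   29.3989  -0.1813 -34.3121] [ 0.58   -0.0597 -0.8124] 54.33482841402237 54.35826761156251
[ 0.6828 -0.008   0.4321  0.2902  0.5778  0.0068] [ 0.0027 -0.0037 -0.004   0.0075  0.0012 -0.0037]
lat -0.19171663588517876
lat -0.19186086330388996
lat -0.1677271716137511
```

```bash
cat > kin.py <<'E'
import numpy as np
from scipy.spatial.transform import Rotation as R
from scipy.optimize import least_squares
LO=np.array([-176.03,-82.01,-58.28,-173.87,-174.79,-173.66]);HI=np.array([176.03,121.73,71.71,95.51,-.11,173.66])
def rot(a,d): return R.from_euler(a,d,degrees=True).as_matrix()
# tool axes at zero in flange frame(x fwd): z_tool=x ; x_tool=? 
T0=np.array([[0,0,1],[0,1,0],[-1,0,0]],float) # cols: x_tool=-z? 
def fk(p,q,sg=(1,-1)):
    L1,e,L2,H,L3,x0,d=p
    A=rot('z',q[0]); B=A@rot('y',q[1]); C=B@rot('y',-q[2]); D=C@rot('x',sg[0]*q[3]); E=D@rot('y',-q[4]); F=E@rot('x',sg[1]*q[5])
    pos=A@[x0,0,H]+B@[0,0,L1]+C@[L2,0,e]+D@[0,-d,0]+E@[L3,0,0]
    return pos,F@T0
E
cat > data.py <<'E'
D=[([90.9913,20.5919,.6364,-.0192,-70.1381,-16.5058],[.1805,.6499,.2002],[-179.99,-.095,-105.52]),
([.2589,13.6944,-21.5578,.0027,-54.6074,-11.7141],[.5229,-.1895,.1123],[179.97,.138,168.546]),
([ -5.722,-4.086,-58.263,29.3989,-0.1813,-34.3121],[ 0.5206,-0.2207,0.1503],[176.571,35.5217,168.2375])]
E
cat > fit.py <<'E'
from kin import *; from data import D
np.set_printoptions(precision=4,suppress=True)
for s0 in (1,-1):
  for s1 in (1,-1):
    def res(p):
        o=[]
        for q,x,e in D:
            P,_=fk(p,q,(s0,s1)); o+=list(P-x)
        return np.r_[o,.003*(np.array(p)-[.5,0,.5,.3,.3,0,.19])*[1,5,1,1,1,30,1]]
    S=least_squares(res,[.5,0,.5,.3,.3,0,.19])
    er=[np.degrees(np.linalg.norm((R.from_matrix(fk(S.x,q,(s0,s1))[1]).inv()*R.from_euler('xyz',e,degrees=True)).as_rotvec())) for q,x,e in D]
    print(s0,s1,S.x,np.abs(res(S.x)[:-7]).max(),er)
E
python3 fit.py
```

```text
1 1 [ 0.8096  0.0044  0.3956  0.3305  0.7651 -0.0048  0.1919] 0.014930708924398475 [np.float64(33.02361923713118), np.float64(23.425401776625336), np.float64(9.828187916665946)]
1 -1 [ 0.8096  0.0044  0.3956  0.3305  0.7651 -0.0048  0.1919] 0.014930708924398475 [np.float64(0.03744621528488149), np.float64(0.0030338125441205254), np.float64(58.79786344761431)]
-1 1 [ 0.6004 -0.0005  0.4636  0.1999  0.4029  0.0006  0.1918] 5.042858312226395e-05 [np.float64(33.010554265607595), np.float64(23.42852960981829), np.float64(68.6241362889539)]
-1 -1 [ 0.6004 -0.0005  0.4636  0.1999  0.4029  0.0006  0.1918] 5.042858312226395e-05 [np.float64(0.0012716354948179617), np.float64(0.003668563220841428), np.float64(0.00011424349685977744)]
```

```bash
cat >> kin.py <<'E'
P0=np.array([.6004,-.0005,.4636,.1999,.4029,.0006,.1918]);SG=(-1,-1)
YW=-11.3; ORG=np.array([.573,-.1995,0])
def target(phi,tip_cup,flip=1,dyaw=0,off=.025):
    a=np.radians(phi); C=rot('z',YW+dyaw)
    z=C@[np.cos(a),0,-np.sin(a)]; x=C@[-np.sin(a),0,-np.cos(a)]*flip; y=np.cross(z,x)
    pos=rot('z',YW)@np.array(tip_cup)+ORG+off*z
    return pos,np.column_stack([x,y,z])
def ik(pos,M,n=60,seed=0,q0=None):
    rng=np.random.default_rng(seed);best=[]
    def f(q):
        p,r=fk(P0,q,SG); return np.r_[(p-pos)*10,(R.from_matrix(r).inv()*R.from_matrix(M)).as_rotvec()*3]
    for i in range(n):
        g=rng.uniform(LO,HI) if (q0 is None or i) else np.clip(q0,LO+.01,HI-.01)
        S=least_squares(f,g,bounds=(LO,HI),x_scale=30,max_nfev=60)
        best.append((S.cost,S.x))
    best.sort(key=lambda b:b[0]); out=[]
    for c,q in best:
        if c<1e-8 and all(np.abs(q-o).max()>3 for o in out): out.append(q)
    return out,best[0]
E
python3 - <<'E'
from kin import *
np.set_printoptions(precision=1,suppress=True)
for phi in (50,60,70,75,80,85,90):
  for fl in (1,-1):
    o,b=ik(*target(phi,[-.0084,0,.036],fl),n=30)
    print(phi,fl,len(o),b[0]**.5, *o[:5])
E
```

```text
50 1 0 0.0494429140357429
50 -1 0 0.04944291403571866
60 1 0 0.184948553607465
60 -1 0 0.1880742639058436
70 1 0 0.024033693382329902
70 -1 0 0.024033693382221614
75 1 1 1.0319931777425397e-15 [  1.2  17.8 -39.1  10.1 -18.7 -21.7]
75 -1 1 4.00841513496123e-15 [  1.2  17.8 -39.1  10.1 -18.7 158.3]
80 1 1 7.567781448705727e-15 [  0.7  19.6 -32.5   4.4 -28.2 -15.7]
80 -1 1 2.0627213519392866e-15 [  0.7  19.6 -32.5   4.4 -28.2 164.3]
85 1 1 5.873906095474892e-16 [  0.   21.7 -27.    1.7 -36.4 -12.6]
85 -1 1 1.7281608720527718e-15 [  0.   21.7 -27.    1.7 -36.4 167.4]
90 1 1 1.1060302250087774e-15 [ -0.6  24.1 -22.    0.  -43.9 -10.7]
90 -1 1 7.317594626193956e-15 [ -0.6  24.1 -22.   -0.  -43.9 169.3]
```

```bash
cat > feas.py <<'E'
from kin import *
np.set_printoptions(precision=1,suppress=True)
def go(tip,wy=12,n=60,seed=0,aim=45):
    rng=np.random.default_rng(seed);sols=[]
    lo=np.r_[LO,20,-wy];hi=np.r_[HI,95,wy]
    def f(v):
        pos,M=target(v[6],tip,1,v[7]); p,r=fk(P0,v[:6],SG)
        return np.r_[(p-pos)*100,(R.from_matrix(r).inv()*R.from_matrix(M)).as_rotvec()*30,.002*(v[6]-aim)]
    for i in range(n):
        S=least_squares(f,rng.uniform(lo,hi),bounds=(lo,hi),x_scale=30,max_nfev=200)
        e=np.abs(S.fun[:6]).max()
        if e<.3: sols.append((abs(S.x[6]-aim),e,S.x))
    sols.sort(key=lambda s:s[0]);out=[]
    for d,e,x in sols:
        if all(np.abs(x-o[1]).max()>4 for o in out): out.append((e,x))
    for e,x in out[:6]: print(round(e,3),x)
go([-.0084,0,.036]); print(); go([-.0084,0,.036],wy=35)
E
python3 feas.py
```

```text
0.0 [ -39.9   17.6  -40.4 -131.8  -17.   145.9   45.   -10.6]
0.0 [-30.3  17.3 -29.8 -85.1 -20.3 106.4  45.   10.2]
0.001 [ -34.8   16.4  -36.  -120.2  -11.2  130.8   45.8   -9.5]
0.0 [-32.8  17.2 -31.6 -94.8 -19.1 114.5  43.9   5.5]
0.001 [-24.2  16.5 -29.1 -74.2 -16.5  91.8  47.6  11. ]
0.002 [ -47.7   22.6  -43.1 -126.8  -34.2  155.2   38.    -1.6]

0.0 [-32.7  19.6 -26.2 -75.2 -30.8 107.8  45.   23.1]
0.0 [ -38.1   17.1  -38.3 -125.7  -15.3  139.4   45.    -9.2]
0.0 [-34.   21.8 -22.9 -69.3 -38.4 109.9  45.   32.6]
0.0 [-33.4  20.6 -24.8 -72.4 -34.4 108.7  45.   27.5]
0.0 [-32.7  17.9 -29.9 -87.  -23.2 111.1  44.   11.7]
0.001 [-23.5  16.  -30.  -78.8 -12.6  92.1  47.    6.1]
```

```bash
cat > cand.py <<'E'
from kin import *
np.set_printoptions(precision=1,suppress=True)
def loc(q0,pos,M):
    def f(q):
        p,r=fk(P0,q,SG); return np.r_[(p-pos)*10,(R.from_matrix(r).inv()*R.from_matrix(M)).as_rotvec()*3,1e-4*(q-q0)]
    S=least_squares(f,np.clip(q0,LO+.01,HI-.01),bounds=(LO,HI),x_scale=30)
    return S.x,np.abs(S.fun[:6]).max()
if __name__=='__main__':
  for phi in (44,48,52):
   for dy in (0,5,10):
    tip=np.array([-.0084,0,.036]); t=np.array([np.cos(np.radians(phi)),0,-np.sin(np.radians(phi))])
    for q0 in ([-32.8,17.2,-31.6,-94.8,-19.1,114.5],):
        q,e=loc(np.array(q0),*target(phi,tip,1,dy)); q2,e2=loc(q,*target(phi,tip-.05*t,1,dy)); q3,e3=loc(q,*target(phi,tip+[0,0,.08],1,dy))
        print(phi,dy,round(e,4),q,round(e2,4),q2,round(e3,4),q3)
E
python3 cand.py
```

```text
44 0 0.0 [ -33.7   16.9  -33.3 -103.6  -16.4  120.1] 0.0001 [-24.4   9.1 -34.9 -85.   -9.4  94.1] 0.0914 [ -9.6   7.  -35.2 -57.   -0.1  55.8]
44 5 0.0 [-32.6  17.2 -31.7 -95.1 -18.6 114.3] 0.0 [-26.9   9.7 -34.1 -82.2 -14.8  96.6] 0.0069 [ -6.2   6.6 -37.2 -44.7  -0.1  44.7]
44 10 0.0 [-32.6  17.7 -30.3 -88.9 -21.9 111.7] 0.0 [-29.2  10.5 -33.2 -79.4 -20.   98.9] 0.0001 [-16.9   7.1 -31.2 -59.2 -13.   69.6]
48 0 0.0003 [-12.9  15.4 -32.1 -67.4  -1.2  68.7] 0.0739 [ -9.9   9.1 -37.4 -58.5  -0.1  57.4] 0.1987 [ -6.    7.5 -37.9 -40.3  -0.1  36.4]
48 5 0.0001 [-19.4  15.6 -30.4 -72.8  -9.1  82.4] 0.0002 [ -7.5   8.8 -38.6 -49.   -1.   49.9] 0.0961 [ -3.7   7.  -40.  -30.4  -0.1  28.4]
48 10 0.0001 [-22.7  16.2 -29.3 -72.8 -14.8  88.4] 0.0 [-17.2   9.2 -33.8 -60.4 -12.2  71.8] 0.0002 [ -6.4   6.7 -36.6 -35.5  -5.9  39.1]
52 0 0.0953 [ -8.6  16.  -34.2 -53.   -0.1  50.9] 0.187 [ -5.9   9.6 -39.9 -41.5  -0.1  37.3] 0.2967 [ -2.3   7.3 -43.9 -12.4  -0.1   5.3]
52 5 0.0171 [ -5.9  15.8 -35.9 -43.1  -0.1  42.8] 0.0913 [ -3.6   9.2 -41.8 -32.5  -0.1  30.4] 0.155 [ -1.6   7.  -44.5 -10.4  -0.1   6.6]
52 10 0.0001 [-12.4  15.7 -31.5 -52.5  -8.6  61. ] 0.0001 [ -5.4   8.9 -39.6 -34.8  -4.4  38. ] 0.0139 [ -0.9   6.8 -45.1  -8.6  -0.1   8.2]
```

```bash
cat > sim.py <<'E'
from cand import *
import sys
q=np.array([-5.722,-4.086,-58.263,29.3989,-0.1813,-34.3121])
tip=np.array([-.045,0,.09])
def seq(q,poses):
    for (phi,dy,tp) in poses:
        q,e=loc(q,*target(phi,tp,1,dy)); print(phi,dy,np.array(tp)*1000,round(e,4),q)
    return q
q=np.array([.2589,13.69,-21.56,0,-54.6,-11.7])
for DY in (20,35):
    print(DY)
    P=[(90,d,tip) for d in range(0,DY+1,5)]+[(f,DY,tip) for f in range(85,44,-5)]+[(46,d,tip) for d in range(DY,7,-4)]
    seq(q,P)
E
python3 sim.py
```

```text
20
90 0 [-45.   0.  90.] 0.0 [  0.1  17.3 -23.8  -0.  -48.9 -11.4]
90 5 [-45.   0.  90.] 0.0 [  0.1  17.3 -23.8   0.  -48.9  -6.4]
90 10 [-45.   0.  90.] 0.0 [  0.1  17.3 -23.8   0.  -48.9  -1.4]
90 15 [-45.   0.  90.] 0.0 [  0.1  17.3 -23.8   0.  -48.9   3.6]
90 20 [-45.   0.  90.] 0.0 [  0.1  17.3 -23.8   0.  -48.9   8.6]
85 20 [-45.   0.  90.] 0.0 [ -0.4  15.  -27.   -1.2 -43.1  10. ]
80 20 [-45.   0.  90.] 0.0 [ -1.1  12.9 -30.   -2.8 -37.3  11.9]
75 20 [-45.   0.  90.] 0.0 [ -1.9  11.2 -32.7  -5.2 -31.5  14.7]
70 20 [-45.   0.  90.] 0.0 [ -2.9   9.7 -34.8  -9.  -26.2  19. ]
65 20 [-45.   0.  90.] 0.0 [ -4.5   8.7 -35.8 -15.1 -21.8  26. ]
60 20 [-45.   0.  90.] 0.0 [ -7.3   8.1 -35.3 -24.7 -19.2  37.4]
55 20 [-45.   0.  90.] 0.0 [-12.3   8.1 -33.2 -38.  -19.5  53.9]
50 20 [-45.   0.  90.] 0.0 [-20.    8.6 -31.  -53.2 -22.7  73.7]
45 20 [-45.   0.  90.] 0.0 [-29.    9.8 -30.3 -67.3 -27.9  93.3]
46 20 [-45.   0.  90.] 0.0 [-27.2   9.5 -30.3 -64.7 -26.8  89.5]
46 16 [-45.   0.  90.] 0.0 [-24.6   8.5 -31.6 -64.9 -22.1  85.1]
46 12 [-45.   0.  90.] 0.0 [-21.3   7.6 -33.1 -64.1 -16.8  
[... 930 characters left out ...]
0.  90.] 0.0 [-16.3  11.2 -26.4 -35.4 -33.7  66.6]
55 35 [-45.   0.  90.] 0.0 [-21.7  11.7 -25.5 -44.9 -35.4  78.8]
50 35 [-45.   0.  90.] 0.0 [-27.8  12.7 -24.8 -54.1 -38.3  91.2]
45 35 [-45.   0.  90.] 0.0 [-33.9  14.3 -24.7 -62.5 -42.3 103. ]
46 35 [-45.   0.  90.] 0.0 [-32.7  14.  -24.7 -60.9 -41.5 100.7]
46 31 [-45.   0.  90.] 0.0 [-31.7  12.7 -26.2 -62.1 -37.9  98.2]
46 27 [-45.   0.  90.] 0.0 [-30.4  11.5 -27.8 -63.3 -34.1  95.4]
46 23 [-45.   0.  90.] 0.0 [-28.7  10.3 -29.2 -64.2 -30.   92.3]
46 19 [-45.   0.  90.] 0.0 [-26.6   9.2 -30.6 -64.8 -25.6  88.5]
46 15 [-45.   0.  90.] 0.0 [-23.9   8.2 -32.  -64.8 -20.8  83.9]
46 11 [-45.   0.  90.] 0.0 [-20.3   7.3 -33.5 -63.7 -15.4  77.5]
```

```bash
cat > st.py <<'E'
from h import *
from kin import rot,ORG,YW
import sys
np.set_printoptions(precision=2,suppress=True)
o=ctrl.get_obs();M=R.from_euler('xyz',o['orientation'],degrees=True).as_matrix()
A=rot('z',YW).T; C=A@M; z=C[:,2]
c=A@(o['tool_pos']-ORG)
print('tcp cup',c*1000,'tip25',(c-.025*z)*1000,'phi',np.degrees(np.arcsin(-z[2])),'\n',C,'\nq',o['joint_pos'],'open',o['opening']*1000,'F',o['force'],'t',o['clock'])
def togo(phi,dy,tip):
    from kin import target
    p,T=target(phi,tip,1,dy)
    rv=R.from_matrix(M.T@T).as_rotvec()*10; sh=M.T@(p-o['tool_pos'])/.04
    print('turn(0.1rad)',rv,'shift(40mm)',sh)
if len(sys.argv)>1:
    a=list(map(float,sys.argv[1:])); togo(a[0],a[1],np.array(a[2:5])/1000)
E
python3 -m jog '0 0.9 0 0 0 0 -0.61;0 0.9 0 0 0 0 -0.61;0 0.9 0 0 0 0 -0.61;0 0.9 0 0 0 0 -0.61;0 0.9 0 0 0 0 -0.61;0 0.9 0 0 0 0 -0.61;0 0.9 0 0 0 0 -0.61;0 0 0 0 0 0 -0.61'; python3 st.py 90 20 -45 0 95
```

```text
clock: 13.48
tool_pos: [0.5235, -0.2349, 0.1517]
orientation: [178.5, 1.5, 169.4]
force: [0.2, 0.1, -0.3]
opening: 0.0169
tcp cup [-41.66 -44.38 151.73] tip25 [-42.31 -45.06 176.71] phi 87.85015432094418 
 [[-1.   -0.01  0.03]
 [-0.01  1.    0.03]
 [-0.03  0.03 -1.  ]] 
q [ -5.67  12.54 -16.7   -1.61 -59.12  -4.1 ] open 16.936901368789755 F [ 0.25  0.07 -0.26] t 13.475
turn(0.1rad) [ 0.22  0.31 -3.36] shift(40mm) [0.12 1.06 2.07]
```

```bash
python3 -m jog '0 0 -0.84 0 0.27 0.3 -0.61;0 0 -0.84 0 0.27 0.3 -0.61;0.2 0 -0.84 0 0.27 0.3 -0.61;0 0.3 -0.84 0 0.2 0.3 -0.61;0 0 0 0 0 0 -0.61'; python3 st.py 70 20 -45 0 95;  python3 -m jog '0 -0.96 0 0 0 0 -0.61;0 -0.96 0 0 0 0 -0.61;0 -0.96 0 0 0 0 -0.61;0 -0.96 0 0 0 0 -0.61;0 0 0 0 0 0 -0.61'; python3 st.py 46 20 -45 0 95
```

```text
clock: 14.1
tool_pos: [0.5259, -0.1931, 0.1052]
orientation: [-179.9, 0.2, -171.3]
force: [0.5, 1.1, 1.1]
opening: 0.0172
tcp cup [-47.41  -2.96 105.17] tip25 [-47.5   -2.93 130.17] phi 89.77774448760142 
 [[-0.94 -0.34  0.  ]
 [-0.34  0.94 -0.  ]
 [-0.   -0.   -1.  ]] 
q [ -0.06  14.43 -21.67   0.14 -53.7    8.67] open 17.2362866653114 F [0.5  1.14 1.09] t 14.1
turn(0.1rad) [-0.02 -3.46  0.  ] shift(40mm) [-0.29  0.05  0.84]
clock: 14.72
tool_pos: [0.525, -0.1943, 0.107]
orientation: [-179.9, 22.4, -171.5]
force: [0.7, 0.0, 0.3]
opening: 0.0168
tcp cup [-48.08  -4.34 106.97] tip25 [-57.06  -7.52 130.08] phi 67.60459953296153 
 [[-0.87 -0.34  0.36]
 [-0.31  0.94  0.13]
 [-0.38 -0.   -0.92]] 
q [ -4.1    4.66 -34.64  -9.62 -29.11  20.09] open 16.844176677549132 F [0.67 0.02 0.31] t 14.725
turn(0.1rad) [-0.04 -3.77 -0.03] shift(40mm) [-0.22  0.08  0.9 ]
```

```bash
python3 -m jog '0 -0.94 0 0 0 0.2 -0.61;0 -0.94 0 0 0 0.2 -0.61;0 -0.94 0 0 0 0.1 -0.61;0 -0.94 0 0 0 0 -0.61;0 0 0 0 0 0 -0.61'; python3 st.py 46 10 -39 0 66
```

```text
clock: 15.35
tool_pos: [0.5293, -0.1943, 0.0856]
orientation: [179.5, 40.7, -171.8]
force: [0.1, -1.4, -0.1]
opening: 0.0169
tcp cup [-43.84  -3.45  85.56] tip25 [-59.16  -9.08 104.5 ] phi 49.256416319708094 
 [[-0.71 -0.34  0.61]
 [-0.25  0.94  0.23]
 [-0.65  0.01 -0.76]] 
q [-22.25   6.32 -31.57 -52.94 -25.02  74.23] open 16.912441592554806 F [ 0.06 -1.44 -0.15] t 15.35
turn(0.1rad) [ 1.2  -0.57  1.22] shift(40mm) [ 0.18 -0.04  1.08]
```

```bash
python3 -m jog '0.6 -0.3 0.6 0.1 0 0.3 -0.61;0.6 -0.25 0.6 0.1 0 0.3 -0.61;0 0 0 0 0 0.3 -0.61;0 0 0 0 0 0 -0.61;0 0 0 0 0 0 -0.61'; python3 st.py 46 10 -39.4 -5.4 68.6
```

```text
clock: 15.98
tool_pos: [0.5481, -0.1912, 0.0542]
orientation: [-179.8, 43.9, 179.3]
force: [-0.7, 0.3, 1.0]
opening: 0.017
tcp cup [-26.02   3.25  54.22] tip25 [-43.08   0.18  72.23] phi 46.105023240950516 
 [[-0.71 -0.18  0.68]
 [-0.13  0.98  0.12]
 [-0.69 -0.   -0.72]] 
q [-23.18   9.7  -32.97 -70.11 -16.11  85.93] open 16.995579260414146 F [-0.67  0.34  1.05] t 15.975
turn(0.1rad) [ 0.03 -0.02  0.07] shift(40mm) [ 0.02 -0.16  0.11]
```

```bash
python3 -m jog '0 0 0 0.02 -0.16 0.1 -0.61;0 0 0 0 0 0 -0.61'; python3 st.py 46 10 -8.6 0 36.2; python3 - <<'E'
from h import *
o=ctrl.get_obs()
p,d=snap('wrist','w9.png');np.save('w9.npy',d)
cv2.imwrite('pics/w9c.png',cv2.resize(p[140:300,150:350,::-1],None,fx=4,fy=3.7,interpolation=2))
p,d=snap('scene','s9.png')
cv2.imwrite('pics/s9c.png',cv2.resize(p[190:310,80:230,::-1],None,fx=5,fy=5,interpolation=2))
E
```

```text
clock: 16.23
tool_pos: [0.5503, -0.1983, 0.0506]
orientation: [-179.7, 43.9, 179.2]
force: [-0.4, 0.1, -0.2]
opening: 0.0172
tcp cup [-22.49  -3.28  50.58] tip25 [-39.56  -6.33  68.59] phi 46.07591141247205 
 [[-0.71 -0.18  0.68]
 [-0.13  0.98  0.12]
 [-0.69 -0.   -0.72]] 
q [-24.8   10.62 -32.34 -71.33 -17.07  88.29] open 17.16661113004281 F [-0.42  0.15 -0.16] t 16.225
turn(0.1rad) [ 0.02 -0.01  0.06] shift(40mm) [-0.01  0.02  1.13]
```

View pics/w9c.png

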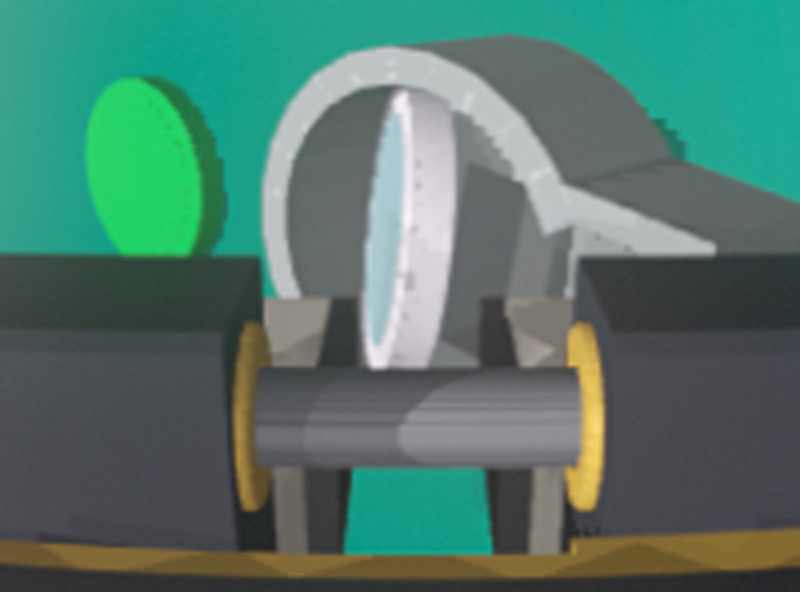

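View pics/s9c.png

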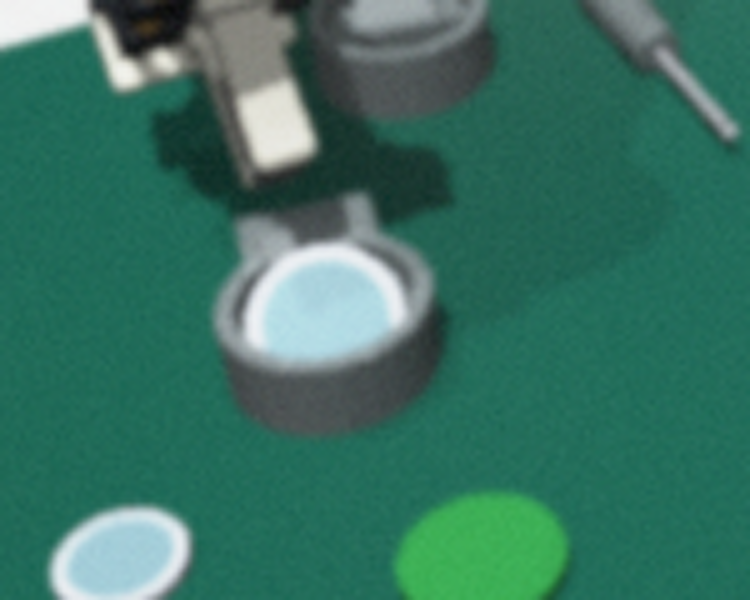

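```bash
python3 -m jog '0 0 0 0 0 0.25 -0.61;0 0 0 0 0 0.25 -0.61;0 0 0 0 0 0.2 -0.61;0 0 0 0 0 0 -0.61'; python3 -m jog '0 0 0 0 0 0.15 -0.61;0 0 0 0 0 0.15 -0.61;0 0 0 0 0 0 -0.61'; python3 st.py 46 10 -8.6 0 36.2; python3 - <<'E'
from h import *
p,d=snap('wrist','w10.png')
cv2.imwrite('pics/w10c.png',cv2.resize(p[140:300,150:350,::-1],None,fx=4,fy=3.7,interpolation=2))
E
```

```text
clock: 16.82
tool_pos: [0.5694, -0.1983, 0.0298]
orientation: [-179.8, 43.9, 179.2]
force: [-0.7, 0.3, -0.4]
opening: 0.0173
clock: 17.2
tool_pos: [0.5779, -0.1982, 0.0213]
orientation: [-179.8, 43.9, 179.2]
force: [-0.6, -0.0, 0.0]
opening: 0.0171
tcp cup [ 4.6   2.2  21.26] tip25 [-12.46  -0.86  39.27] phi 46.108890032493726 
 [[-0.71 -0.18  0.68]
 [-0.13  0.98  0.12]
 [-0.69 -0.   -0.72]] 
q [-27.51  16.15 -29.84 -80.04 -18.23  99.43] open 17.110079703915325 F [-0.58 -0.04  0.02] t 17.2
turn(0.1rad) [ 0.02 -0.02  0.06] shift(40mm) [-0.02  0.    0.12]
```

View pics/w10c.png

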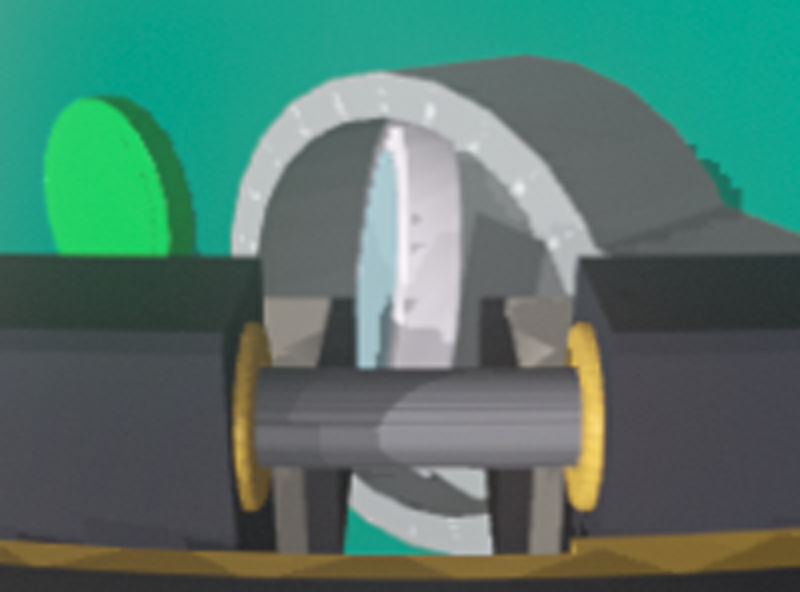

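```bash
python3 -m jog '0 0 0 -0.02 0 0.13 -0.61;0 0 0 0 0 0 -0.7;0 0 0 0 0 0 -0.8;0 0 0 0 0 0 -0.9;0 0 0 0 0 0 -1;0 0 0 0 0 0 -1'; python3 -m jog '0 0 0 0 0 0 -1;0 0 0 0 0 0 -1'; python3 st.py; python3 - <<'E'
from h import *
p,d=snap('wrist','w11.png')
cv2.imwrite('pics/w11c.png',cv2.resize(p[140:300,150:350,::-1],None,fx=4,fy=3.7,interpolation=2))
E
```

```text
clock: 18.0
tool_pos: [0.5831, -0.1984, 0.0195]
orientation: [-179.7, 44.0, 179.2]
force: [5.1, 0.5, 4.9]
opening: 0.0081
clock: 18.25
tool_pos: [0.5831, -0.1984, 0.0194]
orientation: [-179.7, 44.0, 179.3]
force: [5.6, 1.0, 5.6]
opening: 0.0082
tcp cup [ 9.66  3.07 19.36] tip25 [-7.44  0.   37.34] phi 45.98419799260257 
 [[-0.71 -0.18  0.68]
 [-0.13  0.98  0.12]
 [-0.69 -0.   -0.72]] 
q [-27.62  16.71 -29.43 -80.86 -18.3  100.38] open 8.22879936400173 F [5.58 1.   5.59] t 18.25
```

View pics/w11c.png

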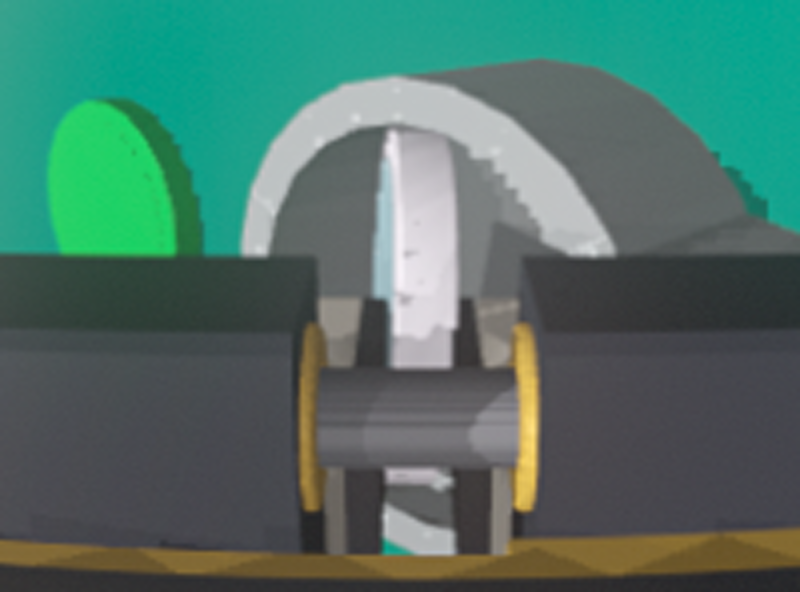

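```bash
python3 -m jog '0 0 0 -0.07 0 -0.07 -1;0 0 0 -0.14 0 -0.14 -1;0 0 0 -0.2 0 -0.21 -1;0 0 0 -0.2 0 -0.21 -1;0 0 0 -0.2 0 -0.21 -1;0 0 0 -0.2 0 -0.21 -1;0 0 0 -0.2 0 -0.21 -1;0 0 0 0 0 0 -1'; python3 st.py; python3 - <<'E'
from h import *
p,d=snap('wrist','w12.png')
cv2.imwrite('pics/w12c.png',cv2.resize(p[140:300,150:350,::-1],None,fx=4,fy=3.7,interpolation=2))
p,d=snap('scene','s12.png')
cv2.imwrite('pics/s12c.png',cv2.resize(p[130:310,50:250,::-1],None,fx=4,fy=3.3,interpolation=2))
E
```

```text
clock: 19.3
tool_pos: [0.581, -0.1974, 0.0879]
orientation: [-179.6, 43.9, 179.4]
force: [0.3, 1.0, -0.9]
opening: 0.0083
tcp cup [ 7.41  3.65 87.93] tip25 [ -9.64   0.58 105.95] phi 46.1428192747084 
 [[-0.71 -0.18  0.68]
 [-0.13  0.98  0.12]
 [-0.69 -0.   -0.72]] 
q [-13.54   7.89 -32.32 -52.71 -10.82  61.63] open 8.276762935811695 F [ 0.34  1.02 -0.88] t 19.3
```

View pics/w12c.png

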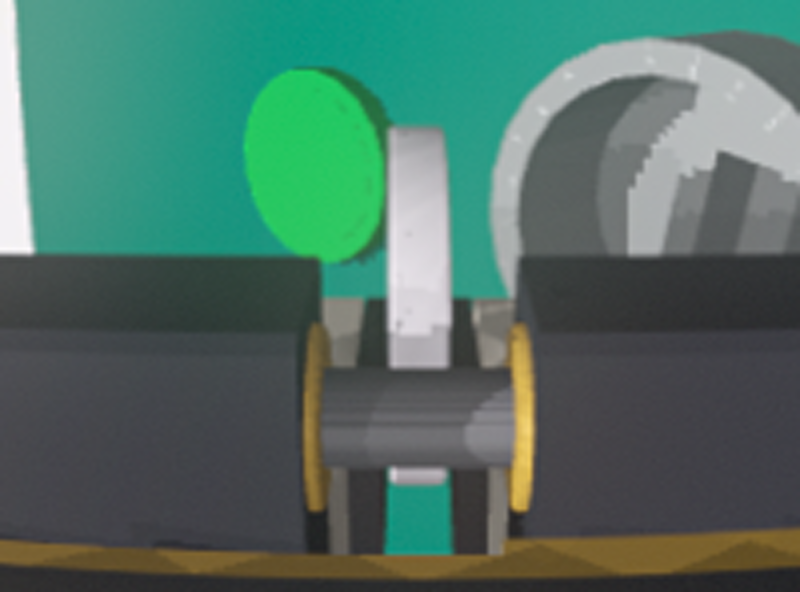

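View pics/s12c.png

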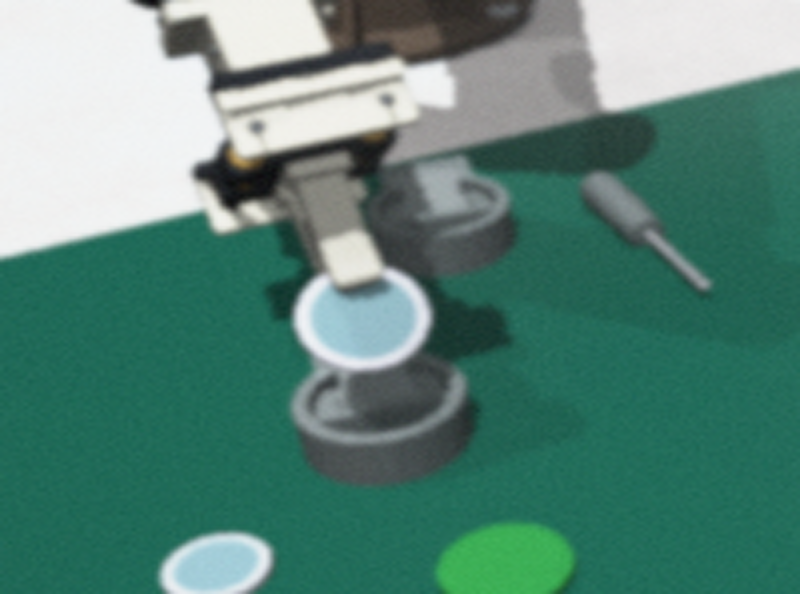

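```bash
cat > sim2.py <<'E'
from cand import *
q=np.array([-13.54,7.89,-32.32,-52.71,-10.82,61.63])
p0=np.array([.581,-.1974,.0879])
n=14
for i in range(n+1):
    f=i/n
    dy=10+6.4*min(1,f*3); phi=46+44*max(0,(f-.0))
    _,M=target(phi,[0,0,0],1,dy)
    q,e=loc(q,p0+[0,0,.05*f],M); print(round(phi),round(dy,1),round(e,4),q)
E
python3 sim2.py
```

```text
46 10.0 0.0 [-13.5   7.9 -32.3 -53.1 -10.6  61.5]
49 11.4 0.0 [ -7.7   7.4 -35.2 -37.   -8.5  42.6]
52 12.7 0.0 [ -5.1   7.2 -36.9 -25.4  -9.3  30.3]
55 14.1 0.0 [ -4.3   7.1 -36.6 -18.8 -12.6  24.3]
59 15.5 0.0 [ -4.2   7.3 -35.  -15.  -17.   21.5]
62 16.4 0.0 [ -3.8   7.7 -33.4 -11.7 -21.3  18.8]
65 16.4 0.0 [ -3.1   8.1 -32.   -8.2 -25.2  14.9]
68 16.4 0.0 [ -2.6   8.7 -30.2  -5.9 -29.4  12.3]
71 16.4 0.0 [ -2.2   9.6 -28.   -4.2 -33.8  10.5]
74 16.4 0.0 [ -1.9  10.6 -25.6  -3.  -38.3   9.1]
77 16.4 0.0 [ -1.6  11.7 -23.1  -2.1 -42.7   8.1]
81 16.4 0.0 [ -1.3  13.  -20.5  -1.4 -47.1   7.3]
84 16.4 0.0 [ -1.   14.4 -17.8  -0.9 -51.5   6.6]
87 16.4 0.0 [ -0.8  15.9 -15.1  -0.4 -55.8   6.1]
90 16.4 0.0 [ -0.6  17.5 -12.4   0.  -60.1   5.7]
```

```bash
python3 -m jog '-0.38 0 -0.4 0 0 0 -1;-0.38 0 -0.4 0 0 0 -1;0 0.4 0 0 0 -0.1 -1;0 0.4 0 0 0 -0.1 -1;0 0.5 0 0 0 -0.1 -1;0 0.5 0 0 0 -0.1 -1;0 0.6 0 0 0 -0.1 -1;0 0.7 0 0 0 -0.1 -1'; python3 -m jog '0 0.9 0 0 0 -0.1 -1;0 0.9 0 0 0 -0.1 -1;0 0.9 0 0 0 -0.1 -1;0 0.9 0 0 0 -0.1 -1;0 0.9 0 0 0 -0.1 -1;0 0 0 0 0 0 -1';python3 st.py 90 16.4 0 0 130
```

```text
clock: 20.4
tool_pos: [0.5658, -0.1996, 0.1059]
orientation: [-179.8, 25.9, -174.5]
force: [0.4, -0.2, -0.4]
opening: 0.0079
clock: 21.15
tool_pos: [0.5626, -0.1998, 0.1247]
orientation: [-179.9, 0.2, -174.6]
force: [-0.4, 0.7, -0.7]
opening: 0.0075
tcp cup [-10.13  -2.35 124.7 ] tip25 [-10.22  -2.32 149.7 ] phi 89.7612036105929 
 [[-0.96 -0.29  0.  ]
 [-0.29  0.96 -0.  ]
 [-0.   -0.   -1.  ]] 
q [ -0.73  16.57 -15.73   0.15 -57.5    6.06] open 7.502025254174272 F [-0.37  0.65 -0.74] t 21.15
turn(0.1rad) [-0.03  0.03  0.05] shift(40mm) [-0.26 -0.02  0.49]
```

```bash
python3 -m jog '0 0 0 -0.12 0.6 -0.05 -1;0 0 0 -0.12 0.85 -0.05 -1;0 0 0 -0.12 0.85 -0.05 -1;0 0 0 -0.12 0.85 -0.05 -1;0 0 0 -0.12 0.85 -0.05 -1;0 0 0 -0.12 0.85 -0.05 -1;0 0 0 -0.12 0.85 -0.05 -1;0 0 0 -0.12 0.85 -0.05 -1'; python3 -m jog '0 0 0 -0.12 0.85 -0.05 -1;0 0 0 -0.12 0.85 -0.05 -1;0 0 0 -0.12 0.8 0 -1;0 0 0 -0.12 0.5 0 -1;0 0 0 0 0 0 -1;0 0 0 0 0 0 -1'; python3 - <<'E'
from h import *
np.set_printoptions(precision=4,suppress=True)
o=ctrl.get_obs();print(o['tool_pos'],o['orientation'],o['joint_pos'])
p,d=snap('wrist','w13.png');np.save('W13.npy',towld(wristpts(d),o))
import pickle;pickle.dump(o,open('o13.pkl','wb'))
cv2.imwrite('pics/w13c.png',cv2.resize(p[90:280,150:370,::-1],None,fx=3.6,fy=3.1,interpolation=2))
E
```

```text
clock: 22.15
tool_pos: [0.5746, 0.0653, 0.1407]
orientation: [-179.8, 0.3, -174.6]
force: [0.2, 0.9, -1.3]
opening: 0.0075
clock: 22.9
tool_pos: [0.5831, 0.1852, 0.1449]
orientation: [-179.8, 0.3, -174.6]
force: [0.0, -0.3, 0.4]
opening: 0.0075
[0.5831 0.1852 0.1449] [-179.7746    0.3026 -174.6396] [ 36.1312  16.8613 -12.5148   0.4005 -60.4797 -30.9682]
```

View pics/w13.png

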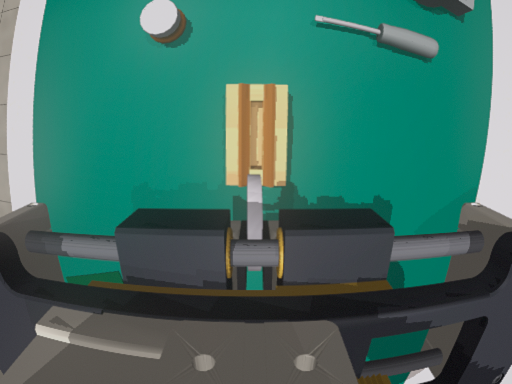

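```bash
python3 - <<'E'
from h import *
import pickle
np.set_printoptions(precision=4,suppress=True)
W=np.load('W13.npy');o=pickle.load(open('o13.pkl','rb'))
V,U=np.mgrid[:384,:512]
m=(W[...,2]>.028)&(W[...,2]<.06)&(U>210)&(U<300)&(V<188)&(V>75)&~((U>240)&(U<268)&(V>172))
print(m.sum(),cv2.minAreaRect((W[m][:,:2]*1000).astype(np.float32)))
for z in (.038,):
    for uv in [(226,84),(288,84),(288,186),(226,186)]: print(uv,wray(*uv,z,o))
p=cv2.imread('pics/w13.png');cv2.imwrite('pics/w13c.png',cv2.resize(p[75:280,190:320],None,fx=4.5,fy=2.9,interpolation=2))
for v in (110,135,160): print(v,[(u,int(W[v,u,2]*1000)) for u in range(224,292,3)])
E
```

```text
5028 ((586.43212890625, 135.5166015625), (59.51352310180664, 100.28016662597656), 4.739598274230957)
(226, 84) [0.6201 0.0883 0.038 ]
(288, 84) [0.5607 0.0827 0.038 ]
(288, 186) [0.5499 0.1831 0.038 ]
(226, 186) [0.6117 0.189  0.038 ]
110 [(224, 0), (227, 36), (230, 38), (233, 36), (236, 36), (239, 43), (242, 44), (245, 41), (248, 38), (251, 10), (254, 10), (257, 12), (260, 11), (263, 38), (266, 41), (269, 43), (272, 45), (275, 36), (278, 36), (281, 37), (284, 37), (287, 35), (290, 0)]
135 [(224, 0), (227, 36), (230, 37), (233, 37), (236, 38), (239, 42), (242, 45), (245, 41), (248, 38), (251, 10), (254, 10), (257, 10), (260, 11), (263, 36), (266, 40), (269, 42), (272, 44), (275, 37), (278, 36), (281, 36), (284, 37), (287, 0), (290, -1)]
160 [(224, 0), (227, 37), (230, 37), (233, 36), (236, 36), (239, 44), (242, 43), (245, 40), (248, 39), (251, 11), (254, 10), (257, 9), (260, 11), (263, 38), (266, 41), (269, 41), (272, 43), (275, 36), (278, 35), (281, 36), (284, 36), (287, 0), (290, 0)]
```

View pics/w13c.png

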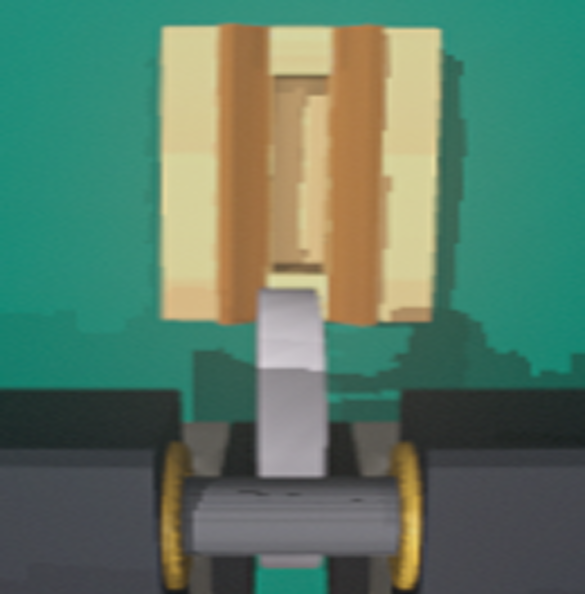

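```bash
python3 - <<'E'
from h import *
import pickle
np.set_printoptions(precision=2,suppress=True)
o=pickle.load(open('o13.pkl','rb'))
p=cv2.imread('pics/w13.png').astype(int)
a=np.radians(4.9);A=np.array([[np.cos(a),np.sin(a)],[-np.sin(a),np.cos(a)]])
f=lambda u,v,z:A@(wray(u,v,z,o)[:2]-[.586,.1362])*1000
# crop coordinates -> slot walls, strips, slot ends, stand ends
g=lambda x,y,z:f(190+x/4.5,75+y/2.9,z)
for n,x,y,z in [('slotL',270,120,.038),('slotR',331,120,.038),('slotL',268,250,.038),('slotR',327,250,.038),('stripoutL',219,120,.046),('stripoutR',383,120,.046),('stripoutL',219,250,.046),('stripoutR',384,250,.046),('endtop',300,76,.038),('endbot',300,270,.038),('standtop',300,27,.038),('L',161,150,.038),('R',438,150,.038),('bot',190,321,.038),('bot',410,322,.038)]: print(n,g(x,y,z))
M=R.from_euler('xyz',o['orientation'],degrees=True).as_matrix()
print('disc c',A@((M@[0.0003,-.0023,-.008]+o['tool_pos'])[:2]-[.586,.1362])*1000)
E
```

```text
slotL [  6.5  -18.76]
slotR [ -6.57 -18.88]
slotL [ 6.65 25.19]
slotR [-6.23 25.07]
stripoutL [ 16.97 -18.66]
stripoutR [-17.21 -18.99]
stripoutL [16.9  24.12]
stripoutR [-18.15  23.77]
endtop [  0.2 -33.6]
endbot [-0.4  32.01]
standtop [  0.34 -50.19]
L [29.93 -8.67]
R [-29.76  -9.24]
bot [23.89 50.03]
bot [-25.06  49.91]
disc c [ 0.99 46.79]
```

```bash
python3 -m jog '0 0 0.08 0.02 -0.4 0 -1;0 0 0 0 -0.5 0.3 -1;0 0 0 0 -0.27 0.3 -1;0 0 0 0 0 0.3 -1;0 0 0 0 0 0.1 -1;0 0 0 0 0 0 -1'; cat > st2.py <<'E'
from h import *
np.set_printoptions(precision=2,suppress=True)
o=ctrl.get_obs();a=np.radians(4.9);A=np.array([[np.cos(a),np.sin(a),0],[-np.sin(a),np.cos(a),0],[0,0,1]])
M=R.from_euler('xyz',o['orientation'],degrees=True).as_matrix()
print('disc',A@(M@[0.0003,-.0023,-.008]+o['tool_pos']-[.586,.1362,0])*1000,'ori',o['orientation'],'F',o['force'],'open',o['opening']*1000,'t',o['clock'])
E
python3 st2.py;python3 - <<'E'
from h import *
p,d=snap('scene','s14.png')
cv2.imwrite('pics/s14c.png',cv2.resize(p[120:260,200:380,::-1],None,fx=4.4,fy=4.2,interpolation=2))
p,d=snap('wrist','w14.png')
cv2.imwrite('pics/w14c.png',cv2.resize(p[120:300,170:340,::-1],None,fx=4.5,fy=3.3,interpolation=2))
E
```

```text
clock: 23.7
tool_pos: [0.587, 0.1395, 0.105]
orientation: [-179.8, 0.3, -175.0]
force: [0.5, 0.3, -0.3]
opening: 0.0081
disc [  0.94   0.92 113.01] ori [-179.76    0.32 -175.05] F [ 0.47  0.34 -0.26] open 8.110946877094928 t 23.7
```

View pics/s14c.png

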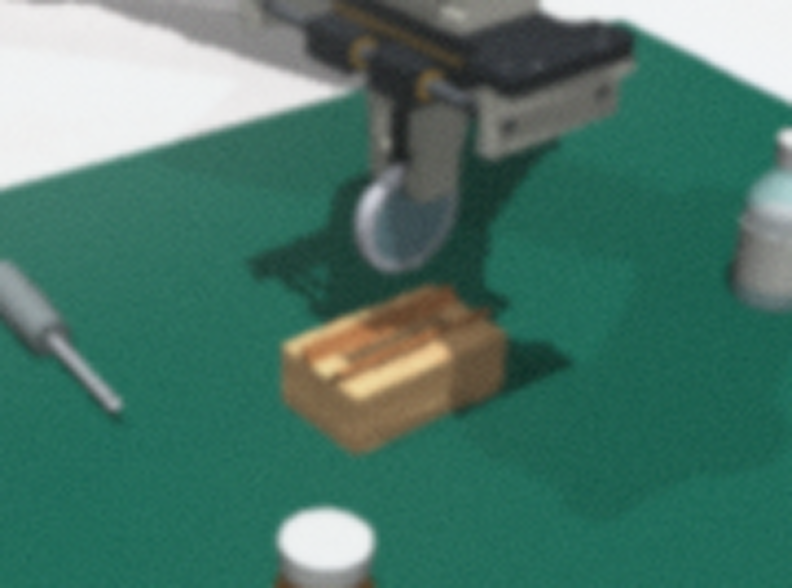

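View pics/w14c.png

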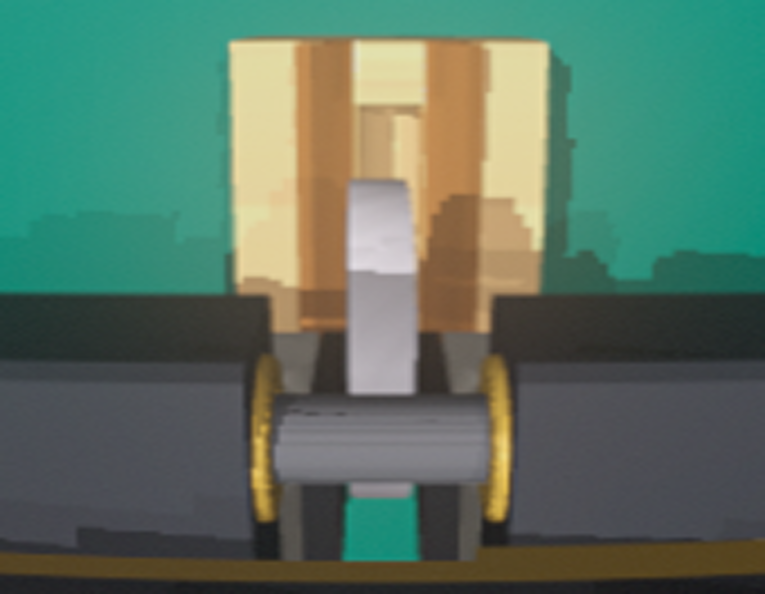

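```bash
python3 -m jog '0 0 0 0.03 -0.03 0 -1;0 0 0 0 0 0.3 -1;0 0 0 0 0 0.3 -1;0 0 0 0 0 0.2 -1;0 0 0 0 0 0 -1'; python3 st2.py;python3 - <<'E'
from h import *
p,d=snap('wrist','w15.png')
cv2.imwrite('pics/w15c.png',cv2.resize(p[120:300,170:340,::-1],None,fx=4.5,fy=3.3,interpolation=2))
E
```

```text
clock: 24.42
tool_pos: [0.5856, 0.1375, 0.0723]
orientation: [-179.7, 0.2, -175.1]
force: [-0.7, -0.6, -0.3]
opening: 0.0079
disc [-0.59 -0.96 80.34] ori [-179.73    0.25 -175.08] F [-0.69 -0.58 -0.28] open 7.908509137314527 t 24.425
```

View pics/w15c.png

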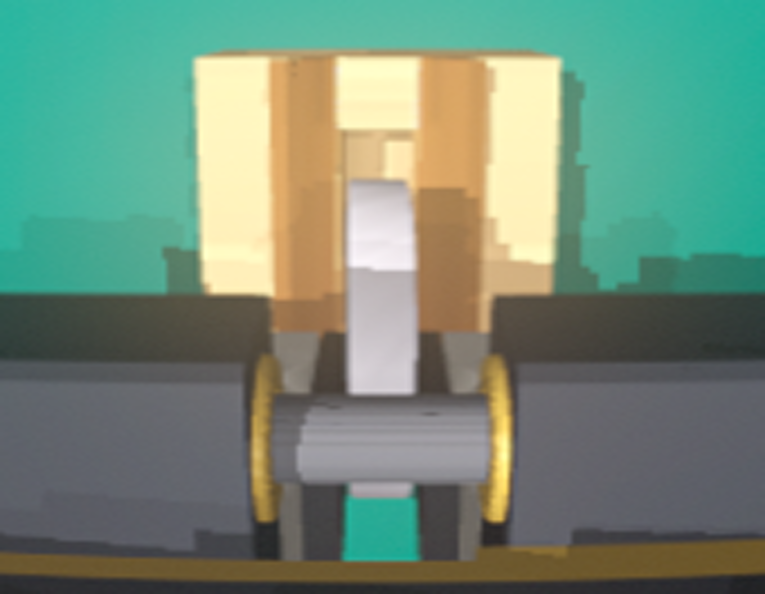

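```bash
python3 -m jog '0 0 0 0 0.02 0.2 -1;0 0 0 -0.01 0 0.2 -1;0 0 0 0 0 0.2 -1;0 0 0 0 0 0 -1'; python3 st2.py; python3 -m jog '0 0 0 0 0 0.1 -1;0 0 0 0 0 0.1 -1;0 0 0 0 0 0 -1'; python3 st2.py
```

```text
clock: 24.98
tool_pos: [0.5861, 0.1382, 0.0485]
orientation: [-179.7, 0.3, -175.1]
force: [-0.1, -0.6, 0.2]
opening: 0.0074
disc [-0.07 -0.26 56.52] ori [-179.74    0.26 -175.08] F [-0.1  -0.65  0.18] open 7.444619253538862 t 24.975
clock: 25.35
tool_pos: [0.5865, 0.1384, 0.0412]
orientation: [-179.8, 0.3, -175.1]
force: [-0.3, -0.1, 0.1]
opening: 0.0078
disc [ 0.37 -0.13 49.16] ori [-179.77    0.33 -175.08] F [-0.28 -0.09  0.07] open 7.846112471669979 t 25.35
```

```bash
python3 -m jog '0 0 0 0 0 0.1 -1;0 0 0 0 0 0 -1'; python3 st2.py; python3 -m jog '0 0 0 0 0 0.04 -1;0 0 0 0 0 0 -1';  python3 -m jog '0 0 0 0 0 0.04 -1;0 0 0 0 0 0 -1';python3 st2.py
```

```text
clock: 25.6
tool_pos: [0.5866, 0.1384, 0.0372]
orientation: [-179.8, 0.3, -175.1]
force: [0.1, -1.0, -1.4]
opening: 0.0075
disc [ 0.41 -0.09 45.21] ori [-179.77    0.33 -175.08] F [ 0.11 -0.99 -1.41] open 7.453921506813282 t 25.6
clock: 25.85
tool_pos: [0.5867, 0.1385, 0.0358]
orientation: [-179.8, 0.3, -175.1]
force: [0.3, -0.5, 0.0]
opening: 0.0079
clock: 26.1
tool_pos: [0.5867, 0.1385, 0.0342]
orientation: [-179.8, 0.3, -175.1]
force: [0.2, 0.0, -1.5]
opening: 0.0079
disc [ 0.54 -0.08 42.18] ori [-179.78    0.34 -175.08] F [ 0.24  0.05 -1.47] open 7.898490280307428 t 26.1
```

```bash
python3 -m jog '0 0 0 0 0 0.03 -1;0 0 0 0 0 0 -1'; python3 -m jog '0 0 0 0 0 0.02 -1;0 0 0 0 0 0 -1';  python3 st2.py; python3 - <<'E'
from h import *
p,d=snap('scene','s16.png')
cv2.imwrite('pics/s16c.png',cv2.resize(p[120:260,200:380,::-1],None,fx=4.4,fy=4.2,interpolation=2))
E
```

```text
clock: 26.35
tool_pos: [0.5867, 0.1384, 0.033]
orientation: [-179.8, 0.3, -175.1]
force: [-0.4, -0.5, 0.1]
opening: 0.0073
clock: 26.6
tool_pos: [0.5869, 0.1385, 0.0324]
orientation: [-179.8, 0.4, -175.1]
force: [-0.3, 0.5, 1.2]
opening: 0.0076
disc [ 0.72 -0.01 40.42] ori [-179.78    0.36 -175.07] F [-0.34  0.53  1.24] open 7.621982469229766 t 26.6
```

View pics/s16c.png

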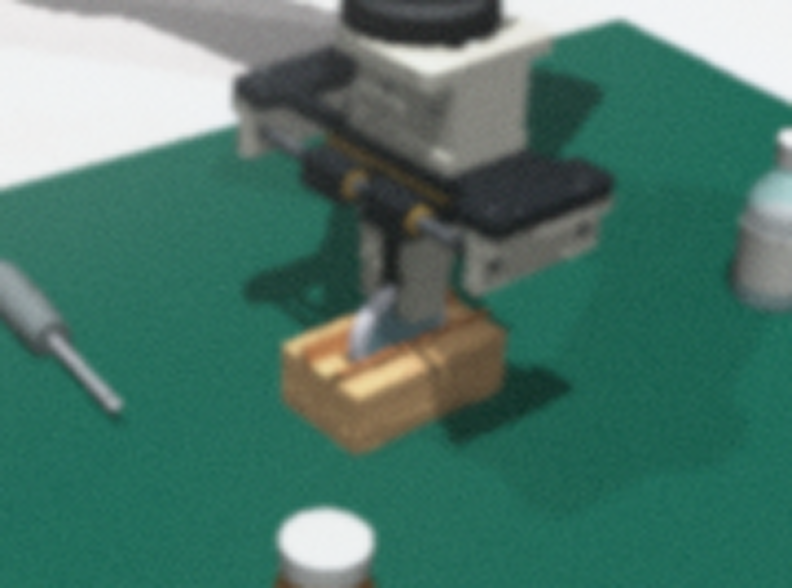

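```bash
python3 -m jog '0 0 0 0 0 0.03 -1;0 0 0 0 0 0 -1'; python3 -m jog '0 0 0 0 0 0.03 -1;0 0 0 0 0 0 -1';  python3 st2.py
```

```text
clock: 26.9
tool_pos: [0.5876, 0.1387, 0.0322]
orientation: [-179.8, 0.4, -175.0]
force: [-0.7, -1.1, 7.6]
opening: 0.0077
clock: 27.15
tool_pos: [0.5882, 0.1389, 0.032]
orientation: [-179.8, 0.5, -175.0]
force: [-2.1, -0.9, 14.3]
opening: 0.0076
disc [ 2.    0.23 39.97] ori [-179.8     0.52 -175.02] F [-2.09 -0.87 14.27] open 7.575853032694985 t 27.15
```

```bash
python3 -m jog '0 0 0 0 0 -0.04 -1;0 0 0 0 0 0 -0.8;0 0 0 0 0 0 -0.75;0 0 0 0 0 0 -0.65;0 0 0 0 0 0 -0.5;0 0 0 0 0 0 -0.4;0 0 0 0 0 0 -0.4'; python3 st2.py; python3 -m jog '0 0 0 0 0 -0.1 -0.4;0 0 0 0 0 -0.3 -0.4;0 0 0 0 0 -0.5 -0.4;0 0 0 0 0 -0.7 -0.4;0 0 0 0 0 -0.7 -0.4;0 0 0 0 0 -0.5 -0.4;0 0 0 0 1 0 -0.4;0 0 0 0 0.5 0 -0.4'; python3 - <<'E'
from h import *
o=ctrl.get_obs();import pickle;pickle.dump(o,open('o17.pkl','wb'))
p,d=snap('wrist','w17.png');np.save('W17.npy',towld(wristpts(d),o))
p,d=snap('scene','s17.png')
cv2.imwrite('pics/s17c.png',cv2.resize(p[120:260,200:380,::-1],None,fx=4.4,fy=4.2,interpolation=2))
E
```

```text
clock: 28.02
tool_pos: [0.5868, 0.1385, 0.0315]
orientation: [-179.8, 0.4, -175.1]
force: [0.1, 0.2, 0.0]
opening: 0.0258
disc [ 0.63 -0.04 39.47] ori [-179.78    0.35 -175.07] F [0.15 0.2  0.03] open 25.825365512490322 t 28.025
clock: 29.02
tool_pos: [0.5811, 0.2, 0.1446]
orientation: [-179.8, 0.4, -175.0]
force: [0.7, 0.4, -0.2]
opening: 0.0262
```

View pics/s17c.png

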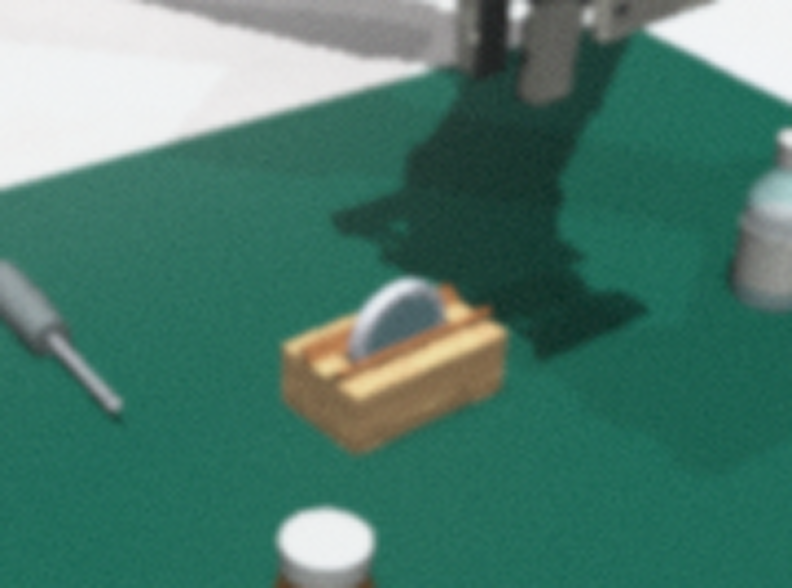

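View pics/w17.png

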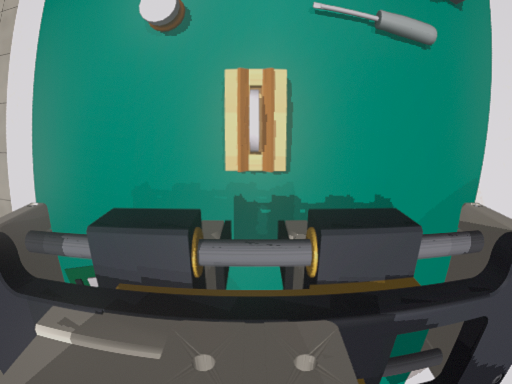

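```bash
python3 - <<'E'
from h import *
np.set_printoptions(precision=1,suppress=True)
W=np.load('W17.npy');a=np.radians(4.9);A=np.array([[np.cos(a),np.sin(a),0],[-np.sin(a),np.cos(a),0],[0,0,1]])
S=(W-[.586,.1362,0])@A.T*1000
m=(np.abs(S[...,0])<12)&(np.abs(S[...,1])<35)&(S[...,2]>49)&(S[...,2]<90)
q=S[m];print(m.sum(),q.min(0),q.max(0),q.mean(0))
for y in (-15,-8,0,8,15):
    k=q[np.abs(q[:,1]-y)<3]; print(y,k.mean(0),np.percentile(k[:,0],[2,98]))
E
python3 - <<'E'
from plant import ctrl
print(ctrl.close_job())
E
```

```text
552 [ -2.9 -28.4  49.1] [ 5.2 27.8 72.7] [ 1.3 -0.  65.5]
-15 [  1.4 -15.   66.7] [-2.   4.9]
-8 [ 1.2 -8.1 69.2] [-2.9  4.9]
0 [ 1.  -0.3 70. ] [-2.9  4.8]
8 [ 1.5  8.  69.6] [-2.1  4.8]
15 [ 1.4 15.  66.1] [-2.1  5. ]
the job is handed in; nothing more can be done
None
```

I carried out the task and handed the job in at about 29 s. The interface reports no verdict, so success rests on my own checks below.

**What I did:**
- I tipped the window by pressing one open finger over the deep well. It then stayed leaning at about 39°.
- I gripped its raised edge with the tool 46° below horizontal, one finger in the scoop, and lifted it clear of the cup.
- I turned it upright, lowered it into the stand's slot until the floor pushed back, opened the jaws and withdrew.

**Last checks:**
- **Window:** in the last wrist depth picture the rim is centred at x ≈ 1 mm, y ≈ 0 in the stand's frame. Its top is 70–72 mm above the bench, so the centre is about 40–42 mm up, standing in the slot and aligned with it. I took only one depth picture after release and did not measure its speed.
- **Robot:** it is clear of everything, and the measured force is about zero.
- **Bystanders:** the bottle, jar and screwdriver look unmoved in the pictures. I did not measure their positions.

**What disagreed or went wrong:**
- **Finger tips:** the cameras and the contact both showed the tips about 25 mm behind the stated TCP. I allowed for this throughout.
- **First tilt for the grasp:** it ran into joint limits at joints 3 and 5. I backed out and reached the grasp in a different arm pose.
- **Setting down:** I overpressed by about 0.5 mm, reaching about 14 N at the floor, before easing off and opening.

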